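# Trim the dust extractor's control unit

### The job

Trim the dust extractor's control unit: slide its cover fully open, take the plastic tuning tool from its wooden holder and, turning the slotted screw only with that tool, bring the screw's pointer in line with the raised mark on the dial. Then stand the tool back in its holder and slide the cover fully shut. Leave the sander and the tape roll where they are.

Things in the scene. Friction and masses are not known exactly. Their poses are not given: they have to be found in the camera images.
- unit_top (a point): Fixed grey control unit, a low box 170 (x) by 260 (y) by 60 mm high; this point is the centre of its flat top deck, 60 mm above the bench, axes along the box, z up. Two aluminium guide rails 10 mm wide stand 26 mm above the deck along y at x = -72 and +72 mm. The dial and screw are centred at y = -65 mm.
- cover_rib (a point): Black finger rib on the steel sliding cover: 70 (x) by 12 (y) by 30 mm high, standing in the middle of the cover plate (150 by 110 mm, 4 mm thick; its underside is 26 mm above the deck). This point is on the rib's centre, 22 mm above the plate and 8 mm below the rib's top; axes as the unit's. The cover slides along the unit's y; shut, it hides the dial.
- cover (a joint): Cover's slide in m: 0 fully shut (stop), 0.125 fully open (stop), growing towards the unit's +y. It stays where it is left; about 1.5 N of friction.
- screw (a point): White plastic slotted screw, 52 mm head. This point is on its vertical axis on the slot's floor, 6 mm above the deck. The straight slot runs right across the head along this point's x, 7 mm wide and 8 mm deep (head top 8 mm above this point). A thin black pointer 5 mm wide sticks out from under the head along +x, to 38 mm from the axis.
- trimmer: The same screw; origin on its axis 2 mm above the deck, same axes as screw. It turns about the vertical, stiffly (about 0.06 N m), stays where it is left, has stops 97 degrees clockwise and 69 degrees anticlockwise of the unit's +x (seen from above), and starts clockwise of the mark, 20 to 80 degrees away.
- dial_mark (a point): Fixed round aluminium dial plate, 100 mm across and 2 mm thick, on the deck about the screw's axis; this point is on that axis, 6 mm above the deck. Its x axis points to the raised black mark, a bar 7 mm wide and 12 mm long, 38 to 50 mm from the axis, 7 mm high. The pointer is right when the screw's x points the same way.
- tool_handle (a point): Grey plastic tuning tool, 128 mm long, 70 g, upright in the holder. This point is the centre of its handle, a square bar 22 by 22 by 80 mm with sides along x and y, z up. Below: a round flange (46 mm across, 8 mm thick, underside 48 mm below this point), a 20 mm round shank, and at the foot a flat blade 24 mm wide along x, 3 mm thick, 14 mm long, that fits the screw's slot.
- tool_tip (a point): Middle of the end of the tuning tool's blade, 88 mm below the handle's centre, same axes.
- tool: The same tuning tool; origin at the end of the blade, same axes as tool_tip.
- holder_top (a point): Fixed wooden block, 75 by 75 by 45 mm, with a 30 mm square hole right through it from the top; this point is the centre of the hole's mouth, 45 mm above the bench, axes along the sides. The tool hangs in it by its flange lying on the top, at any yaw (handle's centre 48 mm above this point).
- sander_center (a point): Loose orbital sander, black and grey, 120 mm pad, 112 mm high; point half-way up. To be left alone.
- tape_center (a point): Loose roll of tape, 96 mm across, 45 mm high; point at its centre. To be left alone.
Not all that is in view belongs to the job. Of the things shaped like the tool, the grey one is meant.

How it is judged:
On the way, in this order (a step that is already met when the one before it is completed fails the run):
1. the cover is slid fully open (within 12 mm of its stop) (value of joint cover above 0.113 m), for 0.2 s.
2. with the tool's blade in the slot, the pointer is brought in line with the mark (angle between the x axis of screw and the x axis of dial_mark, either way round below 0.15 rad and distance between tool_tip and screw below 0.012 m and z of tool_tip in the frame of screw below 0.006 m), for 0.2 s.
3. the tool stands in its holder again (horizontal distance between tool_handle and holder_top below 0.015 m and z of tool_handle in the frame of holder_top between 0.042 and 0.054 m and angle between tool_handle's own z axis and vertical below 0.15 rad and linear speed of tool below 0.02 m/s), for 0.2 s.
At the end, for the whole second after the job is handed in: The cover is fully shut (within 7 mm of its stop), the screw's pointer is in line with the mark within 0.15 rad (8.6 degrees), and the tool stands upright at rest in its holder, flange on the top: handle within 15 mm of the hole's axis, 42 to 54 mm above the holder's top, tilted less than 0.15 rad (all of step 3 and value of joint cover below 0.007 m and angle between the x axis of screw and the x axis of dial_mark, either way round below 0.15 rad); the robot touches nothing.
It fails at once if the fingers touch the screw (contact force between the fingers and trimmer above 1 N).
It fails at once if the sander or the tape roll is moved more than 30 mm (distance of any of sander_center, tape_center from where it was at the start of the episode above 0.03 m).
It also fails if it takes over 67 s, if anything falls off the work surface, if the arm or the gripper's body presses on something with over 40 N, if the wrist force passes 120 N, or if a joint passes its speed limit or range.

### The arm

A 6-joint arm with a two-finger parallel gripper is mounted at the origin on the work surface. World frame = base frame: x ahead of the robot, y to its left, z up, the work surface at z = 0. Lengths are in m, angles in rad, forces in N, time in s.
With the tool pointing down it reaches from about 0.35 to 0.8 m from the base axis. Payload 7.3 kg.
Tool frame: the origin (TCP) lies midway between the tips of the shut fingers; the grasp point (between the pads) lies 19 mm behind it; y points along the fingers, z is the direction in which the jaws open and shut, and the axes are right-handed (so a half turn about y gives the same grasp; the last joint's range is limited). The gripper opens to 85 mm and grips with 20 to 120 N. Pads are 22 mm wide; open, the fingers measure 114 mm over their backs; the gripper's body (76 mm by 85 mm) begins 54 mm behind the grasp point. The pads swing forward as they close: fully open they stand 13 mm farther back than shut.
Start: joints at [1.05, 0.342, 1.524, -0, 1.275, -0.146], TCP at [0.192, 0.489, 0.201] pointing down, gripper open.
Joint ranges: [-2.53, 2.53], [-0.77, 2.02], [0.04, 2.7], [-1, 4.14], [0.28, 2.66], [-3.11, 3.11]. Speed limits (rad/s): [2.57, 2.57, 3.14, 3.14, 3.14, 3.14].

### API

Orientations are given as [roll, pitch, yaw] about the fixed x, y, z axes, in that order (R = Rz(yaw) Ry(pitch) Rx(roll)).
In Python, from cell import ctrl gives the robot as it stands.
- The arm moves only by the tool carry_out, never from a script. Its argument "targets" is a list of rows, each a list of 7 numbers: the turn, a rotation vector about the tool's x, y, z in rad, then the shift along the tool's x, y, z in m, then the finger opening in m, from 0 to 0.0854. A call has 1 to 5 rows; each row shifts and turns the pose as measured when the row begins, along the tool's axes as they then stand; what a row does not reach is not made up. A row lasts 1/12 s, in which the tool goes at most 41.7 mm and 7.16 degrees, less where a joint would pass 70% of its speed; a pose out of reach is approached as far as the arm can. A call is refused whole if a number of a shift passes 0.0417 or a number of a turn 0.125, either way. A call with a gripper value outside its range is refused whole. The fingers move at their own pace and stop on an object; "squeeze" is the grip in N (left out, the last holds). Time passes only in rows, so rows that do not move let the fingers close. It gives the time, the measured TCP pose, the force and the opening at its end, in the units of the state.
- ctrl.state(): the state, without advancing time (a new reading comes with each control period).
- ctrl.read_camera(name): name is "side" or "top"; returns a dict with "pixels" (400x640x3 uint8, blue, green, red), "z_map" (400x640 float32, m along the optical axis (not along the pixel's ray), 0 where there is no reading), "intrinsics" (3x3 intrinsics, pixels), "position" and "orientation" of the camera in the world. Camera axes: x right, y up, looking along -z (the intrinsics and any distortion apply to the point x, -y, -z); pixel columns grow to the right and rows downward; lengths in m; the calibration is good to about 2 mm. A picture is of the moment at which its call begins.
- ctrl.hand_in(): hands the job in, once; it reports no verdict.
The state is a dict: "time": time; "q": joint angles; "dq": joint speeds; "effort": joint torques, N m; "eef_pos": TCP position; "eef_rot": TCP orientation; "wrist_force": force on the tool from outside, world axes, zero at the start; "moment": the same for the moment, N m; "finger_gap": finger opening in m.
Only numpy, scipy, OpenCV 4.12 (cv2) and the standard library are available. Lean on these libraries where they do the work, as an engineer would, in place of code of your own. Each camera call takes 0.05 s, during which the arm holds its last target. There are 200 camera calls.

## Working session

There is one attempt and no reset: what is moved stays moved. The work goes in short steps, Python scripts to look and compute and a tool call to move; the robot and the scene stay as the last step left them, time stands still between calls to the robot, and variables do not carry over. Pictures are saved under pics/ and viewed, about 8 in all and at most 12, crops included, and the job is handed in when it is done.

Besides the shell and the picture viewer there is one more tool, called after "Request:" as name(argument=value, ...), one argument or row to a line, values as JSON. carry_out: Moves the arm, as the interface text tells. Its arguments: {"type":"object","properties":{"targets":{"type":"array","items":{"type":"array","items":{"type":"number"}}},"squeeze":{"type":"number"}},"required":["targets"]}

```bash
mkdir -p pics; ls; cat > h.py <<'E'
import numpy as np, cv2
from cell import ctrl
from scipy.spatial.transform import Rotation as R
np.set_printoptions(precision=4,suppress=True)
def cam(n):
    c=ctrl.read_camera(n); return c
def rot(c):
    o=np.array(c["orientation"],float)
    return o if o.shape==(3,3) else R.from_euler("xyz",o).as_matrix()
def ray(c,u,v):
    K=np.array(c["intrinsics"]); d=np.stack([(np.asarray(u)-K[0,2])/K[0,0],-(np.asarray(v)-K[1,2])/K[1,1],-np.ones(np.shape(u))],-1)
    return d@rot(c).T
def onplane(c,u,v,z):
    d=ray(c,u,v); p=np.array(c["position"]); return p+d*((z-p[2])/d[...,2])[...,None]
def cloud(c):
    v,u=np.mgrid[:400,:640]; return np.array(c["position"])+ray(c,u,v)*c["z_map"][...,None]
def proj(c,P):
    q=(np.asarray(P)-np.array(c["position"]))@rot(c); K=np.array(c["intrinsics"])
    return np.stack([K[0,0]*q[...,0]/-q[...,2]+K[0,2],K[1,1]*-q[...,1]/-q[...,2]+K[1,2]],-1)
E
python3 - <<'E'
from h import *
s=ctrl.state(); print({k:np.array(v) for k,v in s.items()})
for n in("top","side"):
    c=cam(n); print(n,c["position"],c["orientation"],np.array(c["intrinsics"]),[k for k in c])
    cv2.imwrite(f"pics/{n}0.png",c["pixels"]); np.savez(f"{n}0.npz",**{k:np.array(v) for k,v in c.items()})
E
```

```text
pics
{'time': array(0.), 'q': array([ 1.05  ,  0.3427,  1.525 , -0.    ,  1.2754, -0.146 ]), 'dq': array([ 0.    ,  0.0006,  0.0002,  0.0003, -0.0004,  0.0005]), 'effort': array([ -0.0013, -43.3689, -24.5999,  -0.0005,   0.0079,   0.    ]), 'eef_pos': array([0.1919, 0.4882, 0.2007]), 'eef_rot': array([-1.5723,  0.0002, -0.3748]), 'wrist_force': array([-0.0456,  0.651 , -0.8703]), 'moment': array([ 0.0111, -0.0055,  0.015 ]), 'finger_gap': array(0.0854)}
top [ 0.3237 -0.0045  1.2274] [ 0.2143  0.0014 -1.4522] [[492.0249   0.     319.8736]
 [  0.     492.0249 194.4021]
 [  0.       0.       1.    ]] ['pixels', 'z_map', 'intrinsics', 'position', 'orientation']
side [ 0.1334 -0.5631  0.5454] [ 1.0249  0.0023 -0.6708] [[378.7594   0.     317.7699]
 [  0.     378.7594 196.5079]
 [  0.       0.       1.    ]] ['pixels', 'z_map', 'intrinsics', 'position', 'orientation']
```

View pics/top0.png

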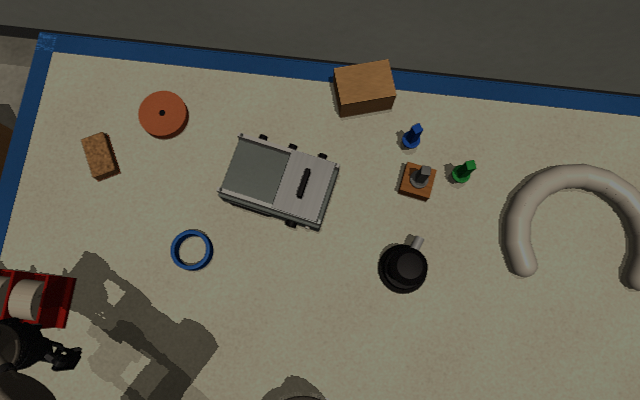

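View pics/side0.png

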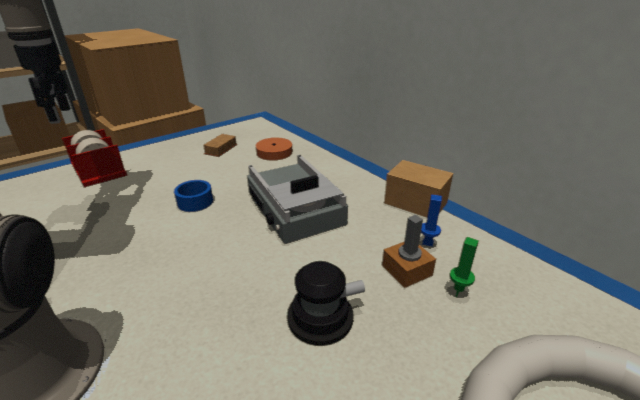

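Pictures 1–2. The top view shows the control unit at (280,180) with its cover at the right end and the black rib at (304,182). The tool-shaped things are grey in the wooden holder at (420,177), blue at (412,136) and green at (463,172). The grey one fits, because it stands in the 75 mm wooden block. The sander is at (404,265) and the tape ring at (192,250).

```bash
python3 - <<'E'
from h import *
T=dict(np.load("top0.npz")); S=dict(np.load("side0.npz"))
P=cloud(T); im=T["pixels"].astype(int); hsv=cv2.cvtColor(T["pixels"],cv2.COLOR_BGR2HSV)
def rect(m,name,c=T,P=P):
    q=P[m]; r=cv2.minAreaRect(q[:,:2].astype(np.float32)); print(name,m.sum(),r,"z med",np.median(q[:,2]),"mean",q.mean(0))
box=np.zeros((400,640),bool); box[120:240,205:350]=1
z=P[...,2]
rect(box&(z>.105)&(z<.135),"rib")
rect(box&(abs(z-.09)<.012),"cover+rails")
rect(box&(abs(z-.06)<.01),"deck")
rect(box&(z>.04),"unit all")
hb=np.zeros_like(box); hb[155:205,393:440]=1
rect(hb&(abs(z-.045)<.008),"holder top")
rect(hb&(z>.12),"handle top")
rect(hb&(abs(z-.053)<.003),"flange")
h2=cv2.cvtColor(T["pixels"],cv2.COLOR_BGR2HSV)
for n,b in(("sander",(230,300,370,430)),("tape",(222,275,165,218)),("crate",(55,120,325,400)),("blue",(120,155,398,428)),("green",(155,190,446,480))):
    m=np.zeros_like(box); m[b[0]:b[1],b[2]:b[3]]=1; rect(m&(z>.03),n); print(" zmax",np.percentile(z[m],99.5))
# side view of handle
PS=cloud(S); zs=PS[...,2]; sb=np.zeros_like(box); sb[205:270,395:426]=1
rect(sb&(zs>.07)&(zs<.15),"handle side",S,PS)
rect(sb&(zs>.13)&(zs<.15),"handle top side",S,PS)
rb=np.zeros_like(box); rb[165:200,280:330]=1
rect(rb&(zs>.1)&(zs<.13),"rib side",S,PS)
a=cv2.resize(T["pixels"][120:215,385:490],None,fx=5,fy=5,interpolation=cv2.INTER_CUBIC); cv2.imwrite("pics/c1.png",a)
E
```

```text
rib 171 ((0.5871385335922241, 0.06878145039081573), (0.012676284648478031, 0.06958016008138657), 79.1026840209961) z med 0.11946916079835024 mean [0.5866 0.0682 0.1189]
cover+rails 3338 ((0.6011780500411987, 0.13236401975154877), (0.26055198907852173, 0.15541599690914154), 78.6444091796875) z med 0.08935836254276897 mean [0.5899 0.0877 0.0891]
deck 3589 ((0.5486328601837158, 0.1396232545375824), (0.26778465509414673, 0.25566741824150085), 81.7237777709961) z med 0.05988764843740091 mean [0.6008 0.1719 0.0599]
unit all 7508 ((0.525739848613739, 0.11772239208221436), (0.31897345185279846, 0.3484042286872864), 78.69822692871094) z med 0.06562607973588364 mean [0.5914 0.1295 0.0844]
holder top 663 ((0.6450604796409607, -0.2082233875989914), (0.07544408738613129, 0.0770544707775116), 80.06370544433594) z med 0.045089395022151146 mean [ 0.6399 -0.2051  0.0454]
handle top 115 ((0.4868154227733612, -0.11583700776100159), (0.026888640597462654, 0.39409488439559937), 59.601295471191406) z med 0.13259152694565057 mean [ 0.6188 -0.1921  0.2172]
flange 124 ((0.644598126411438, -0.2025246620178222
[... 959 characters left out ...]
655087471008), (0.04485026374459267, 0.4802311360836029), 51.17184066772461) z med 0.07693516330001282 mean [ 0.6614 -0.3024  0.1029]
 zmax 1.2273761759260584
handle side 489 ((0.6465984582901001, -0.21135306358337402), (0.02374478243291378, 0.02433144487440586), 84.05803680419922) z med 0.10866229596043409 mean [ 0.6421 -0.2147  0.1078]
handle top side 104 ((0.6473624110221863, -0.21109355986118317), (0.022659290581941605, 0.022674275562167168), 82.13961791992188) z med 0.13496808117312997 mean [ 0.6454 -0.2127  0.1343]
rib side 298 ((0.5892738103866577, 0.06716884672641754), (0.017528818920254707, 0.0689270868897438), 77.99684143066406) z med 0.11431639048505787 mean [0.5867 0.0634 0.1137]
```

View pics/c1.png

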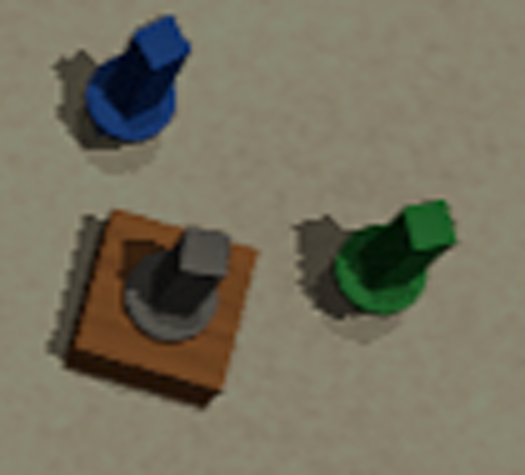

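Picture 3, the crop, shows the grey tool standing in the wooden block at crop (190,280), with blue at (135,90) and green at (400,260) standing free. Grey is confirmed. The measured sizes match the given ones: rib 70×12 mm at z 0.119, holder 75×77 mm at z 0.045, rails 260×155 mm. First I move to above the rib.

Request:
carry_out(
  targets=[
    [0,-0.0925,0,0.02,0,-0.014,0.0854],
    [0,-0.0925,0,0.029,0,-0.021,0.0854],
    [0,0,0,0.029,0,-0.021,0.0854],
    [0,0,0,0.029,0,-0.021,0.0854],
    [0,0,0,0.029,0,-0.021,0.0854],
  ],
)

```text
time: 0.52
eef_pos: [0.2998, 0.3611, 0.1982]
eef_rot: [-1.574, 0.004, -0.169]
wrist_force: [0.3, 0.8, 0.0]
finger_gap: 0.0854
```

Request:
carry_out(
  targets=[
    [0,0,0,0.029,0,-0.021,0.0854],
    [0,0,0,0.029,0,-0.021,0.0854],
    [0,0,0,0.029,0,-0.021,0.0854],
    [0,0,0,0.029,0,-0.021,0.0854],
    [0,0,0,0.029,0,-0.021,0.0854],
  ],
)

```text
time: 0.93
eef_pos: [0.4285, 0.2255, 0.1968]
eef_rot: [-1.576, 0.007, -0.168]
wrist_force: [0.3, 0.8, -0.8]
finger_gap: 0.0853
```

Request:
carry_out(
  targets=[
    [0.005,0.025,0.007,0.031,0,-0.021,0.0854],
    [0,0,0,0.031,0,-0.0205,0.0854],
    [0,0,0,0.031,0,-0.0205,0.0854],
    [0,0,0,0.031,0.01,-0.0205,0.0854],
    [0,0,0,0.031,0.02,-0.0205,0.0854],
  ],
)

```text
time: 1.35
eef_pos: [0.5662, 0.0885, 0.1676]
eef_rot: [-1.569, 0.009, -0.195]
wrist_force: [1.2, -0.6, 0.1]
finger_gap: 0.0854
```

```bash
cat >> h.py <<'E'
def to(pos,yaw,vertical=True):
    """tool-frame turn and shift from the measured pose to pos, yaw (pointing down)"""
    s=ctrl.state(); A=R.from_euler("xyz",s["eef_rot"]); B=R.from_euler("xyz",[-np.pi/2,0,yaw])
    d=np.array(pos)-s["eef_pos"]
    print("t",s["time"],"at",np.array(s["eef_pos"]),np.array(s["eef_rot"]),"gap",s["finger_gap"],"F",np.array(s["wrist_force"]),"M",np.array(s["moment"]))
    print("turn",(A.inv()*B).as_rotvec(),"shift in tool now",A.inv().apply(d),"in target axes",B.inv().apply(d))
E
python3 -c "
from h import *
to([.5877,.0685,.095],-.195)"
```

```text
t 1.35 at [0.5662 0.0885 0.1676] [-1.5691  0.0092 -0.195 ] gap 0.08537564596852136 F [ 1.2026 -0.6084  0.0506] M [-0.0116 -0.0024 -0.0091]
turn [-0.0017  0.     -0.0092] shift in tool now [ 0.0257  0.0723 -0.0156] in target axes [ 0.025   0.0726 -0.0154]
```

Request:
carry_out(
  targets=[
    [-0.002,0,-0.009,0.026,0.005,-0.0155,0.0854],
    [0,0,0,0,0.033,0,0.0854],
    [0,0,0,0,0.033,0,0.0854],
    [0,0,0,0,0,0,0.0],
    [0,0,0,0,0,0,0.0],
  ],
  squeeze=40,
)

```text
time: 1.77
eef_pos: [0.5928, 0.0584, 0.0883]
eef_rot: [-1.574, 0.004, -0.205]
wrist_force: [-0.4, 0.2, 0.4]
finger_gap: 0.0635
```

Request:
carry_out(
  targets=[
    [0,0,0,0,0,0,0.0],
    [0,0,0,0,0,0,0.0],
    [0,0,0,0,0,0,0.0],
  ],
)

```text
time: 2.02
eef_pos: [0.5933, 0.0594, 0.0916]
eef_rot: [-1.573, 0.002, -0.203]
wrist_force: [-0.3, -0.0, 1.1]
finger_gap: 0.0255
```

Request:
carry_out(
  targets=[
    [0,0,0,-0.003,-0.004,0.009,0.0],
    [0,0,0,0,0,0,0.0],
    [0,0,0,0,0,0,0.0],
    [0,0,0,0,0,0,0.0],
    [0,0,0,0,0,0,0.0],
  ],
)

```text
time: 2.43
eef_pos: [0.5943, 0.0718, 0.1018]
eef_rot: [-1.571, -0.007, -0.201]
wrist_force: [-0.6, -0.2, 0.1]
finger_gap: -0.0001
```

```bash
python3 - <<'E'
from h import *
to([.5877,.0685,.095],-.195)
a=cam("top");b=cam("side")
A=cv2.resize(a["pixels"][110:245,200:360],None,fx=2.5,fy=2.5); B=cv2.resize(b["pixels"][60:250,220:380],None,fx=1.8,fy=1.8)
H=max(A.shape[0],B.shape[0]); pad=lambda x:cv2.copyMakeBorder(x,0,H-x.shape[0],0,0,0)
cv2.imwrite("pics/d1.png",np.hstack([pad(A),pad(B)]))
E
```

```text
t 2.4333 at [0.5943 0.0718 0.1018] [-1.5711 -0.0072 -0.2006] gap -0.0001263902477831404 F [-0.6316 -0.2096  0.078 ] M [ 0.0514  0.015  -0.0097]
turn [ 0.0003 -0.0056  0.0072] shift in tool now [-0.0059  0.0068 -0.0045] in target axes [-0.0058  0.0068 -0.0045]
```

View pics/d1.png

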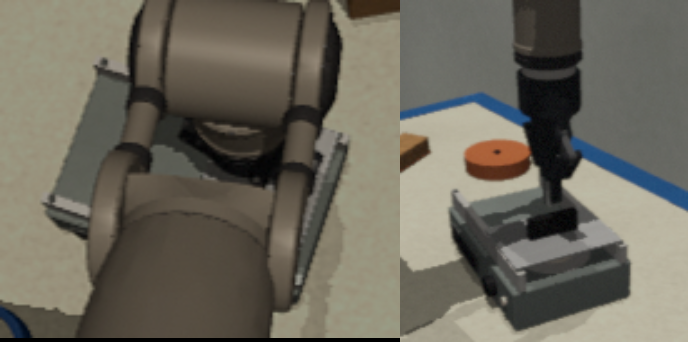

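```bash
python3 - <<'E'
from h import *
S=cam("side"); P=cloud(S); z=P[...,2]; u0=proj(S,[.59,.07,.11]); print(u0)
hsv=cv2.cvtColor(S["pixels"],cv2.COLOR_BGR2HSV)
m=np.zeros((400,640),bool); m[130:215,270:345]=1
g=m&(z>.1)&(z<.125); q=P[g]; un=R.from_euler("z",-.195).as_matrix(); C=np.array([.6005,.132,.06])
l=(q-C)@un
for lo in np.arange(-.08,.08,.008):
    k=(l[:,1]>lo)&(l[:,1]<lo+.008)
    if k.sum(): print(round(lo,3),k.sum(),"x",l[k,0].min(),l[k,0].max(),"z",l[k,2].min(),l[k,2].max())
s=ctrl.state(); print("tcp in unit",(np.array(s["eef_pos"])-C)@un)
E
```

```text
[302.9606 182.6619]
-0.08 73 x -0.031790606972775616 0.034115177318896385 z 0.04015567174603957 0.06304299886855624
-0.072 202 x -0.032804233300721374 0.03544118230689426 z 0.04005069226692487 0.06383547865826339
-0.064 21 x -0.03197599677132639 0.03584707092474683 z 0.04465051538354464 0.0637651306187404
tcp in unit [ 0.0055 -0.0606  0.0413]
```

```bash
python3 - <<'E'
from h import *
S=cam("side"); P=cloud(S); z=P[...,2]; un=R.from_euler("z",-.195).as_matrix(); C=np.array([.6005,.132,.06])
L=(P-C)@un
m=np.zeros((400,640),bool); m[60:215,250:360]=1
for lo in np.arange(.09,.2,.006):
    k=m&(z>lo)&(z<lo+.006)&(abs(L[...,0])<.07)&(L[...,1]>-.13)&(L[...,1]<.02)
    l=L[k]
    if len(l): print(round(lo,3),len(l),"x",np.percentile(l[:,0],[2,98]),"y",np.percentile(l[:,1],[2,50,98]))
a=dict(np.load("side0.npz")); P0=cloud(a); k=(P0[...,2]>.1)&(P0[...,2]<.125)&m; print(np.percentile(((P0-C)@un)[k][:,1],[2,50,98]))
cv2.imwrite("pics/d2.png",cv2.resize(S["pixels"][90:240,230:380],None,fx=4,fy=4,interpolation=cv2.INTER_CUBIC))
E
```

```text
0.09 1102 x [-0.068   0.0679] y [-0.1214 -0.084  -0.0146]
0.096 58 x [-0.0325  0.031 ] y [-0.0735 -0.0711 -0.066 ]
0.102 58 x [-0.032   0.0336] y [-0.0737 -0.0713 -0.0642]
0.108 60 x [-0.0323  0.033 ] y [-0.074  -0.0714 -0.0649]
0.114 69 x [-0.0325  0.0341] y [-0.0739 -0.0713 -0.0671]
0.12 89 x [-0.0312  0.034 ] y [-0.0737 -0.0682 -0.0606]
0.132 11 x [-0.0019  0.0147] y [-0.0693 -0.0677 -0.0648]
0.138 15 x [-0.005   0.0118] y [-0.0747 -0.0673 -0.0542]
0.144 28 x [-0.0052  0.012 ] y [-0.0761 -0.0711 -0.0579]
0.15 24 x [-0.0051  0.0123] y [-0.0765 -0.0723 -0.0565]
0.156 29 x [-0.0047  0.0125] y [-0.0772 -0.0734 -0.0571]
0.162 22 x [-0.0049  0.0133] y [-0.0747 -0.0709 -0.0586]
0.168 18 x [-0.005   0.0123] y [-0.0762 -0.0734 -0.0519]
0.174 16 x [-0.0074 -0.0038] y [-0.0834 -0.0686 -0.0529]
0.18 44 x [-0.0074  0.0162] y [-0.0949 -0.0856 -0.0351]
0.186 52 x [-0.0068  0.0153] y [-0.0999 -0.0759 -0.0287]
0.192 35 x [-0.0072  0.017 ] y [-0.1048 -0.0906 -0.0246]
0.198 64 x [-0.0112  0.014 ] y [-0.1096 -0.0764 -0.0183]
[-0.0732  0.6926  1.2088]
```

View pics/d2.png

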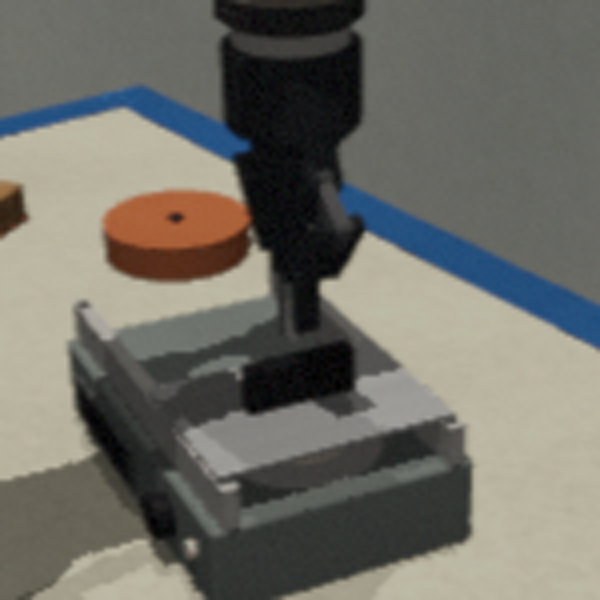

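```bash
python3 -c "
from h import *
to([.5877,.0685,.095],-.195); print(np.array(ctrl.state()['q']),np.array(ctrl.state()['dq']))"
```

```text
t 2.6333 at [0.5941 0.0714 0.1012] [-1.5713 -0.0061 -0.2013] gap -0.00014663220718027397 F [ 0.3287 -0.6165 -0.6271] M [ 0.0111 -0.0335  0.0223]
turn [ 0.0005 -0.0063  0.0061] shift in tool now [-0.0057  0.0062 -0.0041] in target axes [-0.0057  0.0062 -0.0041]
[-0.0075  0.5619  1.4579 -0.0018  1.1159 -1.3762] [-0.0015  0.0035  0.0011  0.0019 -0.0014  0.0011]
```

```bash
python3 - <<'E'
from h import *
S=dict(np.load("side0.npz")); P=cloud(S); z=P[...,2]; print(proj(S,[.192,.489,.2]),proj(S,[.192,.489,.22]))
m=np.zeros((400,640),bool); m[60:130,25:80]=1
k=m&(np.hypot(P[...,0]-.192,P[...,1]-.489)<.08)&(z>.1)
for lo in np.arange(.18,.3,.006):
    q=P[k&(z>lo)&(z<lo+.006)]
    if len(q): print(round(lo,3),len(q),q.min(0)[:2],q.max(0)[:2])
S=cam("side"); P=cloud(S)
print(proj(S,[[.594,.0714,.1012],[.594,.0714,.12],[.594,.0714,.132]]))
for v in range(164,186,1): print(v,[f"{P[v,u,2]*1000:.0f}/{S['pixels'][v,u].max()}" for u in range(298,313,2)])
E
```

```text
[ 66.5206 134.2856] [ 63.6193 126.4192]
0.24 2 [0.1742 0.4461] [0.2111 0.5289]
0.246 52 [0.1658 0.4355] [0.2217 0.5326]
0.252 56 [0.1655 0.4313] [0.2208 0.5344]
0.258 56 [0.1651 0.433 ] [0.2191 0.534 ]
0.264 61 [0.1653 0.4305] [0.2209 0.5327]
0.27 64 [0.1657 0.4316] [0.221  0.5333]
0.276 62 [0.1652 0.4311] [0.2213 0.5334]
0.282 51 [0.1655 0.4283] [0.221 0.537]
0.288 56 [0.1569 0.4154] [0.228  0.5438]
0.294 85 [0.155  0.4118] [0.2305 0.5481]
[[304.0467 185.1592]
 [303.8782 178.1999]
 [303.7687 173.6774]]
164 ['63/97', '162/38', '161/50', '164/20', '162/16', '162/16', '90/100', '1/178']
165 ['61/112', '158/45', '159/57', '162/18', '160/11', '160/13', '88/81', '3/141']
166 ['63/112', '155/49', '156/59', '160/24', '159/10', '157/16', '88/77', '89/101']
167 ['64/116', '152/47', '155/58', '157/13', '156/15', '154/12', '88/64', '89/92']
168 ['62/111', '150/46', '152/60', '155/22', '153/17', '153/18', '86/53', '89/85']
169 ['64/86', '148/45', '148/68', '152/24', '148/13', '150/18', '84/51', '91/73']
170 ['63/61', '144/46', '146/71', '149/21', '147/12', '147/12', '80/50', '88/62']
171 ['61/61
[... 518 characters left out ...]
', '122/21', '122/15', '121/11']
178 ['62/55', '62/46', '123/32', '123/18', '122/12', '123/9', '122/10', '122/16']
179 ['122/31', '123/27', '123/29', '122/16', '121/8', '121/13', '121/10', '119/11']
180 ['121/23', '123/22', '122/20', '121/21', '120/11', '119/15', '117/11', '117/10']
181 ['122/24', '122/22', '119/18', '120/14', '119/12', '115/11', '115/10', '114/14']
182 ['120/18', '118/15', '117/7', '117/13', '116/9', '114/14', '113/5', '110/11']
183 ['118/17', '116/13', '116/10', '113/16', '113/15', '111/11', '109/8', '110/11']
184 ['114/16', '113/15', '114/14', '111/11', '109/16', '107/9', '106/12', '107/11']
185 ['111/12', '111/12', '111/16', '108/11', '107/15', '105/8', '104/8', '103/0']
```

Pictures 4–5 show the fingers shut and hovering just above the rib (d2 crop: finger tips at (300,335), rib at (298,375)). The cover has not moved. Depth puts the shut tips at z 0.134 where the state says 0.101. The start picture gives the same bias, so the true tip height is the reported z plus about 32 mm. I will correct for that.

Request:
carry_out(
  targets=[
    [0,-0.006,0.006,-0.0055,0,-0.004,0.0854],
    [0,0,0,0,0,0,0.0854],
    [0,0,0,0,0,0,0.0854],
    [0,0,0,0,0,0,0.0854],
    [0,0,0,0,0,0,0.0854],
  ],
)

```text
time: 3.1
eef_pos: [0.5867, 0.0676, 0.1004]
eef_rot: [-1.572, 0.002, -0.196]
wrist_force: [0.3, 1.8, 0.2]
finger_gap: 0.0605
```

Request:
carry_out(
  targets=[
    [0,0,0,0,0,0,0.0854],
  ],
)

```text
time: 3.18
eef_pos: [0.5867, 0.0675, 0.1004]
eef_rot: [-1.572, 0.002, -0.196]
wrist_force: [-0.5, -0.2, 0.8]
finger_gap: 0.0723
```

```bash
python3 -c "
from h import *
to([.5878,.0675,.064],-.195)"
```

```text
t 3.1833 at [0.5867 0.0675 0.1004] [-1.5717  0.0023 -0.1957] gap 0.07232461588315535 F [-0.4524 -0.1928  0.7586] M [ 0.0453  0.007  -0.0062]
turn [ 0.0009 -0.0007 -0.0023] shift in tool now [0.0011 0.0364 0.0002] in target axes [0.0011 0.0364 0.0002]
```

Request:
carry_out(
  targets=[
    [0,0,0,0.001,0.014,0,0.0854],
    [0,0,0,0,0.012,0,0.0854],
    [0,0,0,0,0.007,0,0.0854],
    [0,0,0,0,0.002,0,0.0854],
  ],
)

```text
time: 3.52
eef_pos: [0.5891, 0.0674, 0.0655]
eef_rot: [-1.571, -0.001, -0.196]
wrist_force: [-0.1, 0.3, 0.1]
finger_gap: 0.0854
```

Request:
carry_out(
  targets=[
    [0,0,0,0,0,0,0],
    [0,0,0,0,0,0,0.0],
    [0,0,0,0,0,0,0.0],
    [0,0,0,0,0,0,0.0],
    [0,0,0,0,0,0,0.0],
  ],
)

```text
time: 3.93
eef_pos: [0.5896, 0.0675, 0.0664]
eef_rot: [-1.571, -0.002, -0.195]
wrist_force: [0.2, 0.8, 0.1]
finger_gap: 0.0257
```

Request:
carry_out(
  targets=[
    [0,0,0,0,0,0,0],
    [0,0,0,0,0,0,0.0],
  ],
)

```text
time: 4.1
eef_pos: [0.5899, 0.0676, 0.067]
eef_rot: [-1.571, -0.003, -0.196]
wrist_force: [0.2, 0.5, -2.8]
finger_gap: 0.0111
```

The rib is gripped (gap 11–12 mm, the rib's width). Now I slide the cover open.

Request:
carry_out(
  targets=[
    [0,0,0,0,0,0.015,0],
    [0,0,0,0,0,0.025,0],
    [0,0,0,0,0,0.025,0],
    [0,0,0,0,0,0.025,0],
    [0,0,0,0,0,0.02,0],
  ],
)

```text
time: 4.52
eef_pos: [0.6107, 0.1717, 0.067]
eef_rot: [-1.577, -0.001, -0.202]
wrist_force: [0.0, -2.4, 0.1]
finger_gap: 0.0111
```

```bash
python3 -c "
from h import *
to([.589+.125*.194,.0675+.125*.981,.066],-.195)"
```

```text
t 4.5167 at [0.6107 0.1717 0.067 ] [-1.5767 -0.0006 -0.2022] gap 0.011064160581909219 F [ 0.0368 -2.4489  0.0908] M [-0.1458 -0.1506  0.1363]
turn [ 0.0059 -0.0072  0.0006] shift in tool now [-0.0013  0.0009  0.0186] in target axes [-0.0011  0.001   0.0186]
```

Request:
carry_out(
  targets=[
    [0.006,-0.007,0,-0.001,0,0.01,0],
    [0,0,0,0,0,0.006,0],
    [0,0,0,0,0,0.006,0],
    [0,0,0,0,0,0.004,0],
  ],
)

```text
time: 4.85
eef_pos: [0.6144, 0.1895, 0.067]
eef_rot: [-1.589, 0.0, -0.192]
wrist_force: [-3.2, -12.0, 4.0]
finger_gap: 0.0111
```

```bash
python3 -c "
from h import *
to([.589+.125*.194,.0675+.125*.981,.066],-.195)"
```

```text
t 4.85 at [0.6144 0.1895 0.067 ] [-1.5889  0.     -0.192 ] gap 0.011051228284931519 F [ -3.1904 -12.0152   3.9689] M [-1.1596  0.3506 -0.2566]
turn [0.0181 0.003  0.    ] shift in tool now [-0.0012  0.001   0.0004] in target axes [-0.0012  0.001   0.0004]
```

The cover is at its stop: 12 N of reaction after about 125 mm of travel. Next I release and rise.

Request:
carry_out(
  targets=[
    [0.018,0,0,0,0,0,0.05],
    [0,0,0,0,0,0,0.05],
    [0,0,0,0,0,0,0.05],
    [0,0,0,0,0,0,0.05],
  ],
)

```text
time: 5.18
eef_pos: [0.6136, 0.1867, 0.0671]
eef_rot: [-1.571, 0.002, -0.195]
wrist_force: [-0.5, 0.2, 1.0]
finger_gap: 0.0497
```

Request:
carry_out(
  targets=[
    [0,0,0,0,-0.02,0,0.05],
    [0,0,0,0,-0.035,0,0.05],
    [0,0,0,0,-0.03,-0.02,0.05],
    [0,0,0,0,-0.015,-0.035,0.05],
    [0,0,0,0,0,-0.04,0.05],
  ],
)

```text
time: 5.6
eef_pos: [0.5944, 0.0994, 0.1686]
eef_rot: [-1.57, 0.006, -0.184]
wrist_force: [0.7, -1.1, -0.4]
finger_gap: 0.0499
```

Request:
carry_out(
  targets=[
    [0,0,0,0.01,0,-0.04,0.05],
    [0,0,0,0.01,0,-0.04,0.05],
    [0,0,0,0.01,0,-0.04,0.05],
    [0,0,0,0.01,0,-0.04,0.05],
    [0,0,0,0.01,0,-0.04,0.05],
  ],
)

```text
time: 6.02
eef_pos: [0.6069, -0.1089, 0.1731]
eef_rot: [-1.567, -0.002, -0.176]
wrist_force: [1.5, 0.1, 0.2]
finger_gap: 0.0499
```

```bash
python3 - <<'E'
from h import *
to([.6465,-.2105,.15],-.155)
T=cam("top"); S=cam("side")
for n,c in(("top",T),("side",S)): np.savez(f"{n}1.npz",**{k:np.array(v) for k,v in c.items()})
A=cv2.resize(T["pixels"][130:235,210:350],None,fx=4.5,fy=4.5,interpolation=cv2.INTER_CUBIC); cv2.imwrite("pics/e1.png",A)
E
```

```text
t 6.0167 at [ 0.6069 -0.1089  0.1731] [-1.5673 -0.0018 -0.176 ] gap 0.04991820833983127 F [1.4818 0.0631 0.1592] M [-0.0153 -0.0166 -0.0593]
turn [-0.0035 -0.021   0.0019] shift in tool now [ 0.0568  0.0228 -0.0932] in target axes [ 0.0549  0.0231 -0.0943]
```

View pics/e1.png

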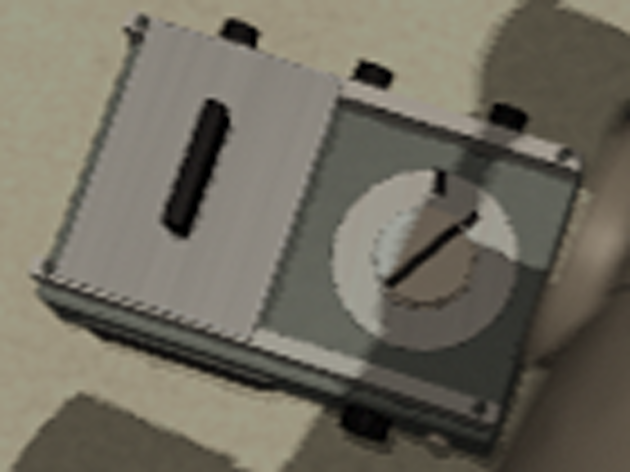

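Picture 6 shows the cover fully open and the dial centred at crop (425,258). The mark is at (440,183). The slot and pointer run from (390,283) to (475,217), so the pointer is clockwise of the mark, as stated.

```bash
python3 - <<'E'
from h import *
T=dict(np.load("top1.npz")); g=cv2.cvtColor(T["pixels"],cv2.COLOR_BGR2GRAY)
hsv=cv2.cvtColor(T["pixels"],cv2.COLOR_BGR2HSV)
v,u=np.mgrid[:400,:640]
C=np.array([.6005,.132]); un=R.from_euler("z",-.195).as_matrix()[:2,:2]; scr=C+un@[0,-.065]; print("screw nominal",scr,proj(T,[*scr,.066]))
Q=onplane(T,u,v,.066)[...,:2]
# deck/dial depth
P=cloud(T); 
head=(np.hypot(*(P[...,:2]-scr).transpose(2,0,1))<.04)&(P[...,2]>.0705)&(P[...,2]<.079); print("head",head.sum(),P[head].mean(0),cv2.minEnclosingCircle(P[head][:,:2].astype(np.float32)))
for nm,zp,r0,r1 in(("mark",.067,.036,.053),("slot/pointer",.066,0,.039)):
    Q=onplane(T,u,v,zp)[...,:2]; r=np.hypot(Q[...,0]-scr[0],Q[...,1]-scr[1]); m=(r>r0)&(r<r1)&(g<45)
    n,lab,st,_=cv2.connectedComponentsWithStats(m.astype(np.uint8),connectivity=8)
    for i in range(1,n):
        if st[i,4]<5: continue
        k=lab==i; d=Q[k]; w=(60-g[k].astype(float)); mu=np.average(d,0,w); cov=np.cov(d.T,aweights=w); e,V=np.linalg.eigh(cov)
        a=np.degrees(np.arctan2(*(V[:,1])[::-1])); b=np.degrees(np.arctan2(*(mu-scr)[::-1])); print(nm,st[i],"mean",mu,"dir",b,"axis",a,"sd",np.sqrt(e),"r",np.hypot(*(mu-scr)))
E
```

```text
screw nominal [0.5879 0.0682] [303.6275 187.0558]
head 300 [0.588  0.0686 0.0741] ((0.5874012112617493, 0.06808600574731827), 0.02694198675453663)
mark [307 168   2   5  10] mean [0.6312 0.0641] dir -5.44768660136541 axis -173.8255939667635 sd [0.0013 0.0037] r 0.043515014107370804
slot/pointer [313 177   3   3   5] mean [0.6129 0.0454] dir -42.30458812484039 axis 143.91307412315348 sd [0.001  0.0028] r 0.033858687641370754
slot/pointer [296 180  16  14  38] mean [0.5898 0.0682] dir -0.9617588262042931 axis 137.69134898068376 sd [0.0012 0.0148] r 0.0018836985420228696
```

Request:
carry_out(
  targets=[
    [-0.003,-0.01,0.002,0.02,0.01,-0.035,0.05],
    [0,-0.01,0,0.02,0.01,-0.035,0.05],
    [0,0,0,0.014,0,-0.022,0.05],
    [0,0,0,0,0,0,0.05],
  ],
)

```text
time: 6.45
eef_pos: [0.6442, -0.2099, 0.1541]
eef_rot: [-1.57, -0.002, -0.162]
wrist_force: [-1.4, 0.3, -0.6]
finger_gap: 0.0498
```

```bash
python3 -c "
from h import *
to([.6465,-.2105,.15],-.155)
S=dict(np.load('side1.npz'));P=cloud(S);z=P[...,2];m=np.zeros((400,640),bool);m[205:262,395:426]=1
for a,b in((.07,.128),(.129,.145)):
    k=m&(z>a)&(z<b);print(k.sum(),cv2.minAreaRect(P[k][:,:2].astype(np.float32)))
"
```

```text
t 6.45 at [ 0.6442 -0.2099  0.1541] [-1.5704 -0.0023 -0.1615] gap 0.04982242360151338 F [-1.3549  0.3286 -0.6396] M [0.0449 0.0163 0.0445]
turn [-0.0004 -0.0065  0.0023] shift in tool now [ 0.0023  0.0041 -0.0002] in target axes [ 0.0023  0.0041 -0.0003]
370 ((0.6419117450714111, -0.21575042605400085), (0.017964644357562065, 0.02919902838766575), 41.024314880371094)
113 ((0.6466811895370483, -0.211775004863739), (0.022207655012607574, 0.023110326379537582), 89.77237701416016)
```

The screw axis is at (0.588, 0.068) and both sources agree (depth head radius 27 mm, against a 26 mm nominal). The pointer is at −42.3° and the mark at −5.7°, so I need about +36.6° of turn. Now I lower onto the handle.

Request:
carry_out(
  targets=[
    [0,-0.06,0.002,0.0025,0.01,-0.0015,0.05],
    [0,0,0,0,0.03,0,0.05],
    [0,0,0,0,0.03,0,0.05],
    [0,0,0,0,0.02,0,0.05],
    [0,0,0,0,0.006,0,0.05],
  ],
)

```text
time: 6.87
eef_pos: [0.6497, -0.2084, 0.0578]
eef_rot: [-1.57, -0.007, -0.099]
wrist_force: [0.0, 0.9, 0.4]
finger_gap: 0.0497
```

```bash
python3 -c "
from h import *
to([.6467,-.2113,.047],-.1)"
```

```text
t 6.8667 at [ 0.6497 -0.2084  0.0578] [-1.57   -0.0074 -0.0986] gap 0.049749821250009686 F [0.0245 0.8691 0.4419] M [ 0.0166  0.0617 -0.0018]
turn [-0.0008  0.0014  0.0074] shift in tool now [-0.0028  0.0107 -0.0032] in target axes [-0.0027  0.0108 -0.0032]
```

Request:
carry_out(
  targets=[
    [-0.001,0.001,0.007,-0.003,0.01,-0.003,0.05],
    [0,0,0,0,0,0,0],
    [0,0,0,0,0,0,0],
    [0,0,0,0,0,0,0],
    [0,0,0,0,0,0,0],
  ],
  squeeze=80,
)

```text
time: 7.28
eef_pos: [0.6471, -0.2078, 0.0488]
eef_rot: [-1.57, -0.0, -0.097]
wrist_force: [-0.3, -0.0, -0.4]
finger_gap: 0.0213
```

Request:
carry_out(
  targets=[
    [0,0,0,0,0,0,0],
  ],
)

```text
time: 7.37
eef_pos: [0.6477, -0.208, 0.0499]
eef_rot: [-1.571, -0.002, -0.097]
wrist_force: [0.3, 0.8, -1.3]
finger_gap: 0.0212
```

```bash
python3 -c "
from h import *
to([.6467,-.2113,.047],-.1)"
```

```text
t 7.3667 at [ 0.6477 -0.208   0.0499] [-1.5709 -0.0021 -0.0967] gap 0.0211886046648249 F [ 0.3102  0.8058 -1.3036] M [-0.0292  0.0049 -0.0115]
turn [0.0001 0.0033 0.0021] shift in tool now [-0.0007  0.0029 -0.0034] in target axes [-0.0007  0.0029 -0.0034]
```

The handle is gripped (gap 21 mm). I lift it clear and look at the blade.

Request:
carry_out(
  targets=[
    [0,0,0,0,-0.015,0,0],
    [0,0,0,0,-0.03,0,0],
    [0,0,0,0,-0.03,0,0],
    [0,0,0,0,-0.03,0,0],
    [0,0,0,0,-0.012,0,0],
  ],
)

```text
time: 7.78
eef_pos: [0.646, -0.2074, 0.1703]
eef_rot: [-1.569, 0.002, -0.097]
wrist_force: [-0.8, -0.3, -0.9]
finger_gap: 0.021
```

Request:
carry_out(
  targets=[
    [0,0,0,0,0,0,0],
  ],
)

```text
time: 7.87
eef_pos: [0.6475, -0.2081, 0.1748]
eef_rot: [-1.571, -0.004, -0.097]
wrist_force: [0.6, -0.4, -0.4]
finger_gap: 0.0211
```

```bash
python3 - <<'E'
from h import *
to([.6477,-.208,.05],-.097)
S=cam("side"); p=np.array(ctrl.state()["eef_pos"]); tip=p-[0,0,.045]; print(proj(S,[tip,tip+[0,0,.014],tip+[0,0,.088]]))
np.savez("side2.npz",**{k:np.array(v) for k,v in S.items()})
u,v=proj(S,tip).astype(int); cv2.imwrite("pics/f1.png",cv2.resize(S["pixels"][v-65:v+45,u-55:u+55],None,fx=5,fy=5,interpolation=cv2.INTER_CUBIC)); print(u,v)
E
```

```text
t 7.8667 at [ 0.6475 -0.2081  0.1748] [-1.5713 -0.0045 -0.0974] gap 0.02109254176185413 F [ 0.6438 -0.3596 -0.3922] M [-0.0232 -0.0168 -0.0301]
turn [ 0.0005 -0.0004  0.0045] shift in tool now [-0.0004  0.1248  0.0002] in target axes [0.0002 0.1248 0.0001]
[[413.1057 220.1176]
 [414.0522 214.0576]
 [419.3906 179.8769]]
413 220
```

View pics/f1.png

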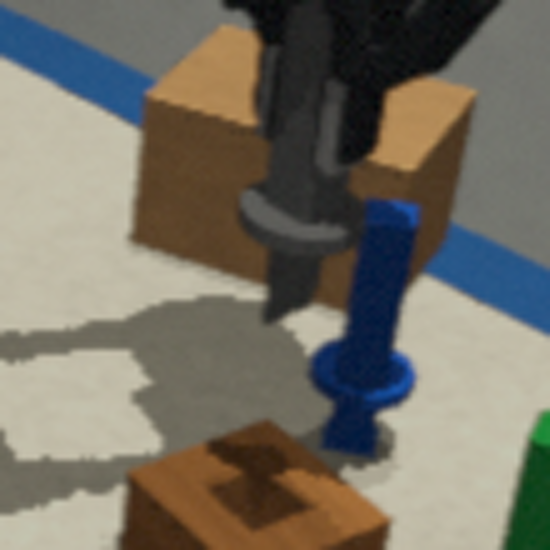

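```bash
python3 - <<'E'
from h import *
S=dict(np.load("side2.npz")); tip=np.array([.6475,-.2081,.1748-.045])
for a in(-.097,-.097+np.pi/2):
    d=np.array([np.cos(a),np.sin(a),0])*.012; print(a,(proj(S,[tip-d,tip+d])-[413-55,220-65])*5)
P=cloud(S); g=cv2.cvtColor(S["pixels"],cv2.COLOR_BGR2GRAY)
z=P[...,2]; r=np.hypot(P[...,0]-.6475,P[...,1]+.208)
for lo in np.arange(.11,.165,.004):
    q=P[(z>lo)&(z<lo+.004)&(r<.03)]
    if len(q): print(round(lo,3),len(q),q.min(0)[:2],q.max(0)[:2], np.degrees(np.arctan2(*np.linalg.svd(q[:,:2]-q[:,:2].mean(0))[2][0][::-1])), np.linalg.svd(q[:,:2]-q[:,:2].mean(0))[1]/np.sqrt(len(q)))
E
```

```text
-0.097 [[253.0953 333.6005]
 [298.3546 314.0846]]
1.4737963267948966 [[298.8154 338.9376]
 [253.5182 308.954 ]]
0.134 9 [ 0.6372 -0.2117] [ 0.6595 -0.2073] 172.9998052597881 [0.0074 0.0009]
0.138 17 [ 0.6367 -0.2126] [ 0.6622 -0.2065] 172.45206520977518 [0.0073 0.001 ]
0.142 11 [ 0.6368 -0.211 ] [ 0.6528 -0.2091] 173.9990455307221 [0.0047 0.0004]
0.146 3 [ 0.6376 -0.2098] [ 0.6417 -0.2082] -20.44790454842192 [0.0018 0.0003]
0.15 25 [ 0.6366 -0.2194] [ 0.6529 -0.2041] -46.6817076017346 [0.0062 0.0019]
0.154 16 [ 0.6384 -0.2199] [ 0.6501 -0.2034] -61.275163734528505 [0.0056 0.0023]
0.158 22 [ 0.6391 -0.2204] [ 0.6516 -0.201 ] -64.7334474865563 [0.0061 0.0027]
0.162 16 [ 0.6394 -0.2197] [ 0.6523 -0.2051] -53.0748373146605 [0.0053 0.0019]
```

Picture 7 shows the tool lifted above the empty hole (260,500), with the blade at (285,305). Depth gives the blade lying along 173°, which is the tool frame's x (yaw −5.6°). That leaves no quarter-turn ambiguity. I carry it to the screw and yaw to the slot at −42.3°.

Request:
carry_out(
  targets=[
    [0,0,0,-0.0105,0,0.033,0],
    [0,0,0,-0.0105,0,0.033,0],
    [0,0,0,-0.0105,0,0.033,0],
    [0,0,0,-0.0105,0,0.033,0],
    [0,0,0,-0.0105,0,0.033,0],
  ],
)

```text
time: 8.33
eef_pos: [0.6086, -0.0413, 0.1669]
eef_rot: [-1.573, 0.0, -0.11]
wrist_force: [1.1, -0.2, -1.1]
finger_gap: 0.0211
```

Request:
carry_out(
  targets=[
    [0,0,0,-0.0105,0,0.033,0],
    [0,0,0,-0.0105,0,0.03,0],
    [0,0.1,0,-0.008,0,0.02,0],
    [0,0.107,0,0,0,0,0],
    [0,0.107,0,0,0,0,0],
  ],
)

```text
time: 8.75
eef_pos: [0.5811, 0.0568, 0.1598]
eef_rot: [-1.575, 0.012, -0.426]
wrist_force: [-0.4, -0.3, -0.5]
finger_gap: 0.0213
```

```bash
python3 -c "
from h import *
to([.588,.0683,.135],-.738)"
```

```text
t 8.75 at [0.5811 0.0568 0.1598] [-1.5749  0.0118 -0.4259] gap 0.021303721596700038 F [-0.4    -0.312  -0.4552] M [ 0.0065 -0.0541  0.021 ]
turn [ 0.0059  0.3122 -0.0111] shift in tool now [0.0018 0.0247 0.0135] in target axes [-0.0027  0.0248  0.0132]
```

Request:
carry_out(
  targets=[
    [0.004,0.11,-0.01,0.0015,0,0.013,0],
    [0,0.11,0,0,0,0,0],
    [0,0.09,0,0,0,0,0],
    [0,0,0,0,0,0,0],
  ],
)

```text
time: 9.08
eef_pos: [0.5844, 0.0705, 0.154]
eef_rot: [-1.577, 0.008, -0.754]
wrist_force: [-0.1, -0.5, -0.0]
finger_gap: 0.0212
```

```bash
python3 -c "
from h import *
to([.588,.0683,.13],-.738)"
```

```text
t 9.0833 at [0.5844 0.0705 0.154 ] [-1.5774  0.0077 -0.7536] gap 0.021161008170160027 F [-0.1368 -0.5183 -0.004 ] M [ 0.0829 -0.0281  0.0263]
turn [ 0.0066 -0.0155 -0.0077] shift in tool now [0.0043 0.0239 0.001 ] in target axes [0.0041 0.024  0.0008]
```

Request:
carry_out(
  targets=[
    [0.0065,-0.015,-0.0075,0.004,0.01,0.001,0],
    [0,0,0,0,0.008,0,0],
    [0,0,0,0,0.002,0,0],
    [0,0,0,0,0,0,0],
  ],
)

```text
time: 9.42
eef_pos: [0.5859, 0.0684, 0.1297]
eef_rot: [-1.574, 0.004, -0.73]
wrist_force: [-0.0, 0.2, -0.7]
finger_gap: 0.0216
```

```bash
python3 - <<'E'
from h import *
to([.588,.0683,.13],-.738)
S=cam("side"); p=np.array(ctrl.state()["eef_pos"]); P=cloud(S); z=P[...,2]; r=np.hypot(P[...,0]-p[0],P[...,1]-p[1])
for lo in np.arange(.076,.125,.003):
    q=P[(z>lo)&(z<lo+.003)&(r<.03)]
    if len(q)>2: s=np.linalg.svd(q[:,:2]-q[:,:2].mean(0)); print(round(lo,3),len(q),q.min(0)[:2],q.max(0)[:2], np.degrees(np.arctan2(*s[2][0][::-1])),s[1]/np.sqrt(len(q)))
u,v=proj(S,[p[0],p[1],.075]).astype(int); print(u,v)
cv2.imwrite("pics/g1.png",cv2.resize(S["pixels"][v-50:v+40,u-50:u+50],None,fx=6,fy=6,interpolation=cv2.INTER_CUBIC))
E
```

```text
t 9.4167 at [0.5859 0.0684 0.1297] [-1.5744  0.0043 -0.7301] gap 0.021566634160676734 F [-0.0188  0.1933 -0.6572] M [-0.0141  0.0542 -0.0199]
turn [ 0.0036  0.0079 -0.0043] shift in tool now [ 0.0016 -0.0003  0.0014] in target axes [ 0.0016 -0.0003  0.0014]
0.076 124 [0.5638 0.0413] [0.6147 0.0914] -144.89808908337326 [0.0135 0.0126]
0.091 10 [0.5769 0.0578] [0.5963 0.0727] -39.149017388071414 [0.0077 0.0012]
0.094 13 [0.5799 0.0571] [0.5977 0.0738] 138.7469437928431 [0.0072 0.0016]
0.097 11 [0.5761 0.0605] [0.5945 0.0742] -38.29409444239935 [0.0072 0.0013]
0.1 6 [0.5786 0.057 ] [0.596  0.0747] 138.4230039318775 [0.0096 0.0017]
0.103 9 [0.5769 0.0572] [0.5974 0.072 ] 150.2021588452515 [0.0082 0.0033]
0.106 9 [0.5779 0.0571] [0.5937 0.0736] -42.471582647705375 [0.0074 0.0032]
0.109 12 [0.5774 0.0567] [0.5945 0.0691] 160.6076872382074 [0.0059 0.0032]
0.112 8 [0.5765 0.0564] [0.5906 0.0691] -37.08906682431446 [0.006  0.0019]
0.115 13 [0.5776 0.0574] [0.5945 0.0684] 152.5178255284732 [0.0061 0.0024]
0.118 6 [0.5793 0.0566] [0.5936 0.0628] 170.41983082535285 [0.0054 0.0019]
0.121 7 [0.5776 0.0556] [0.5899 0.0643] 141.78242436149768 [0.0046 0.0018]
302 196
```

View pics/g1.png

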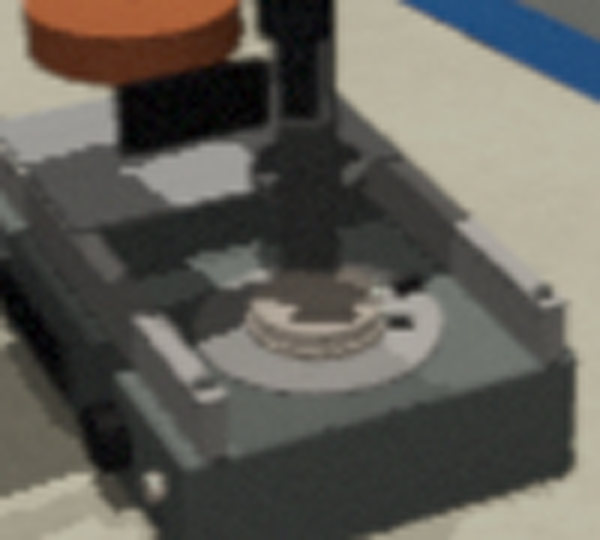

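```bash
python3 - <<'E'
from h import *
S=dict(np.load("side1.npz")); P=cloud(S); r=np.hypot(P[...,0]-.588,P[...,1]-.068)
for S,n in((S,"before"),(cam("side"),"now")):
    P=cloud(S); r=np.hypot(P[...,0]-.588,P[...,1]-.068)
    k=(r<.035)&(P[...,2]>.0715)&(P[...,2]<.08); q=P[k]; print(n,len(q),cv2.minEnclosingCircle(q[:,:2].astype(np.float32)),np.median(q[:,2]))
    g=cv2.cvtColor(S["pixels"],cv2.COLOR_BGR2GRAY)
    k=(r<.06)&(r>.028)&(g<45)&(P[...,2]<.072)&(P[...,2]>.055); n_,lab,st,ce=cv2.connectedComponentsWithStats(k.astype(np.uint8))
    for i in range(1,n_):
        if st[i,4]>4: m=P[lab==i].mean(0); print(ce[i],st[i,4],m,np.degrees(np.arctan2(m[1]-.068,m[0]-.588)))
E
```

```text
before 232 ((0.5926390290260315, 0.06631938368082047), 0.029435299336910248) 0.07628613524248679
now 224 ((0.5892000198364258, 0.06632233411073685), 0.02733744867146015) 0.07611766331661676
[319.4444 192.8889] 9 [0.6338 0.0626 0.0692] -6.772378197826734
[282.7368 197.6316] 19 [0.5565 0.1097 0.0625] 127.05878254927543
```

Picture 8 shows the blade above the head with the mark at (408,285) and the pointer at (400,322). In the side view the blade centre is (0.588, 0.0667) and the head (0.589, 0.0663), with the blade along about −40°. That fits the slot's clearance, so I insert.

Request:
carry_out(
  targets=[
    [0.0035,0.008,-0.004,0.001,0.006,0.001,0],
    [0,0,0,0,0.006,0,0],
    [0,0,0,0,0.005,0,0],
    [0,0,0,0,0.002,0,0],
    [0,0,0,0,0,0,0],
  ],
)

```text
time: 9.93
eef_pos: [0.5885, 0.0684, 0.1106]
eef_rot: [-1.568, -0.002, -0.739]
wrist_force: [-0.1, 0.1, -0.2]
finger_gap: 0.0209
```

```bash
python3 -c "
from h import *
to([.587,.0684,.107],-.738)"
```

```text
t 9.9333 at [0.5885 0.0684 0.1106] [-1.5684 -0.0024 -0.7389] gap 0.020911441537657595 F [-0.0756  0.0565 -0.1972] M [ 0.0199  0.018  -0.0099]
turn [-0.0023 -0.0009  0.0024] shift in tool now [-0.0011  0.0035 -0.001 ] in target axes [-0.0011  0.0036 -0.001 ]
```

Request:
carry_out(
  targets=[
    [0,0,0,-0.001,0.003,-0.001,0],
    [0,0,0,0,0.0015,0,0],
    [0,0,0,0,0.001,0,0],
  ],
)

```text
time: 10.18
eef_pos: [0.5876, 0.0683, 0.1075]
eef_rot: [-1.567, -0.005, -0.739]
wrist_force: [-3.4, 0.7, 6.8]
finger_gap: 0.0213
```

```bash
python3 - <<'E'
from h import *
to([.587,.0684,.107],-.738)
S=cam("side"); P=cloud(S); z=P[...,2]; r=np.hypot(P[...,0]-.588,P[...,1]-.067)
for lo in np.arange(.076,.13,.003):
    q=P[(z>lo)&(z<lo+.003)&(r<.035)]
    if len(q): print(round(lo,3),len(q),q.min(0)[:2],q.max(0)[:2])
E
```

```text
t 10.1833 at [0.5876 0.0683 0.1075] [-1.5667 -0.0046 -0.7386] gap 0.02131341300309863 F [-3.3546  0.6502  6.8044] M [0.0298 0.7359 0.0024]
turn [-0.0041 -0.0006  0.0046] shift in tool now [-0.0005  0.0005 -0.0004] in target axes [-0.0005  0.0005 -0.0004]
0.076 105 [0.5635 0.0402] [0.6153 0.0932]
0.079 3 [0.5797 0.0585] [0.5955 0.0731]
0.082 11 [0.5783 0.0573] [0.5968 0.075 ]
0.085 8 [0.5796 0.0561] [0.5922 0.0699]
0.088 10 [0.5794 0.0558] [0.5933 0.0644]
0.091 9 [0.5795 0.0556] [0.5907 0.0693]
0.094 7 [0.5803 0.0561] [0.5923 0.0652]
0.097 6 [0.5785 0.0556] [0.5924 0.0667]
0.1 5 [0.5803 0.0543] [0.5869 0.061 ]
0.106 3 [0.5695 0.0452] [0.5919 0.0577]
0.109 20 [0.5666 0.0434] [0.6058 0.0753]
0.112 30 [0.5659 0.0438] [0.6062 0.0765]
0.115 86 [0.5671 0.0415] [0.6114 0.0878]
0.118 11 [0.5745 0.0534] [0.5961 0.0641]
0.121 12 [0.5738 0.0518] [0.5959 0.065 ]
0.124 13 [0.5744 0.0517] [0.5966 0.0657]
0.127 12 [0.5759 0.0531] [0.598  0.0656]
```

The blade is seated: a 6.8 N stop at the floor, and the flange underside's depth gives a tip at about 0.0665 m. Now I turn anticlockwise.

Request:
carry_out(
  targets=[
    [0,-0.1,0,0,0.0003,0,0],
    [0,-0.1,0,0,0.0003,0,0],
    [0,-0.1,0,0,0.0003,0,0],
    [0,-0.1,0,0,0.0003,0,0],
  ],
)

```text
time: 10.57
eef_pos: [0.5877, 0.0686, 0.1078]
eef_rot: [-1.568, -0.008, -0.325]
wrist_force: [-1.6, -1.7, 1.3]
finger_gap: 0.0214
```

```bash
python3 -c "
from h import *
to([.5876,.0683,.107],.068)"
```

```text
t 10.5667 at [0.5877 0.0686 0.1078] [-1.5678 -0.0081 -0.3245] gap 0.021376864677382982 F [-1.5911 -1.7181  1.2671] M [-0.2671  0.184  -0.0566]
turn [-0.0013 -0.3925  0.0086] shift in tool now [-0.      0.0008 -0.0003] in target axes [-0.0002  0.0008 -0.0003]
```

Request:
carry_out(
  targets=[
    [0,-0.1,0.004,0,0.0008,0,0],
    [0,-0.1,0.004,0,0.0005,0,0],
    [0,-0.08,0,0,0.0003,0,0],
  ],
)

```text
time: 10.82
eef_pos: [0.5878, 0.0681, 0.1077]
eef_rot: [-1.57, -0.002, -0.029]
wrist_force: [-0.9, -0.1, 0.8]
finger_gap: 0.0215
```

```bash
python3 - <<'E'
from h import *
to([.5876,.0683,.107],.068)
S=cam("side"); T=cam("top"); P=cloud(S); u,v=proj(S,[.60,.066,.066]).astype(int)
A=cv2.resize(S["pixels"][v-30:v+35,u-45:u+55],None,fx=7,fy=7,interpolation=cv2.INTER_CUBIC); print(u,v)
cv2.imwrite("pics/h1.png",A)
for d in(-42.3,-20,-15,-10,-5.7): print(d,(proj(S,[[.5885+r*np.cos(np.radians(d)),.067+r*np.sin(np.radians(d)),.064] for r in(.028,.038)])-[u-45,v-30])*7)
E
```

```text
t 10.8167 at [0.5878 0.0681 0.1077] [-1.5696 -0.0023 -0.0291] gap 0.021450726645441287 F [-0.9053 -0.0891  0.8324] M [-0.0934  0.2207 -0.1089]
turn [-0.0011 -0.0971  0.0023] shift in tool now [-0.0002  0.0007  0.0002] in target axes [-0.0002  0.0007  0.0002]
307 197
-42.3 [[372.4598 233.6407]
 [401.4739 234.6207]]
-20 [[368.6871 217.3254]
 [395.9773 212.5299]]
-15 [[366.2263 213.9052]
 [392.5718 207.9189]]
-10 [[363.2134 210.6269]
 [388.4284 203.5057]]
-5.7 [[360.1999 207.9389]
 [384.3022 199.8917]]
```

View pics/h1.png

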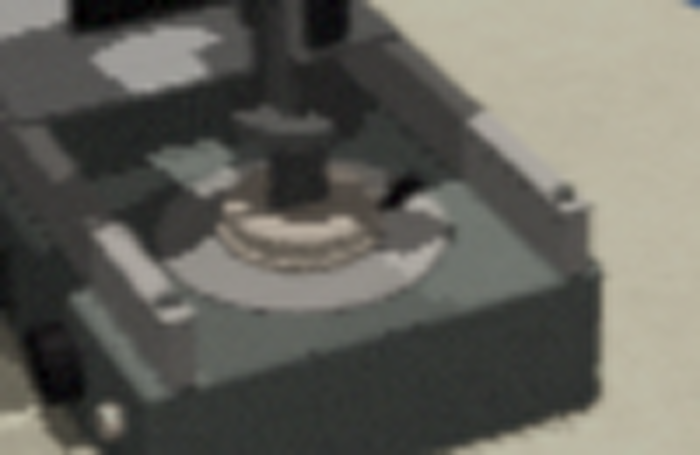

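Picture 9 shows the pointer at (385,202), almost under the mark at (405,188) and at about −11°. Tool yaw minus backlash gives the same. It needs roughly 5° more.

Request:
carry_out(
  targets=[
    [0,-0.06,0.002,0,0.0008,0,0],
    [0,-0.03,0,0,0.0005,0,0],
    [0,0,0,0,0.0003,0,0],
    [0,0,0,0,0.0003,0,0],
  ],
)

```text
time: 11.25
eef_pos: [0.5879, 0.068, 0.1076]
eef_rot: [-1.57, -0.002, 0.048]
wrist_force: [-0.8, 0.3, 3.0]
finger_gap: 0.0212
```

```bash
python3 - <<'E'
from h import *
to([.5876,.0683,.107],.068)
S=cam("side"); P=cloud(S); np.savez("side3.npz",**{k:np.array(v) for k,v in S.items()})
g=cv2.cvtColor(S["pixels"],cv2.COLOR_BGR2GRAY); print(g[180:204,308:330])
E
```

```text
t 11.25 at [0.5879 0.068  0.1076] [-1.5702 -0.0023  0.0483] gap 0.021223828216010588 F [-0.757   0.2743  2.9684] M [-0.0637  0.2366  0.0216]
turn [-0.0006 -0.0197  0.0023] shift in tool now [-0.0002  0.0006  0.0004] in target axes [-0.0002  0.0006  0.0004]
[[ 35  37  40  34  33  37  41  49  57  59  61  59  58  57  60  61  73  86
   89  96 125 163]
 [ 35  30  36  34  34  36  36  37  49  58  59  59  58  58  59  59  63  73
   84  91  93 111]
 [ 35  29  36  32  36  33  40  43  50  54  56  56  62  59  59  59  57  61
   72  86  91  93]
 [ 46  44  39  36  32  38  50  57  57  47  50  56  59  60  59  59  56  59
   62  71  89 108]
 [ 83  80  55  39  31  39  52  55  56  56  56  56  55  57  58  59  57  56
   59  64  90 142]
 [ 72  58  48  41  35  49  55  55  59  59  56  50  50  57  59  59  59  58
   58  60  76 104]
 [ 51  48  42  40  47  52  57  58  56  57  56  57  47  51  56  58  60  57
   59  60  68  72]
 [ 47  45  50  55  55  57  58  57  60  57  57  59  54  57  50  56  58  59
   58  58  67  74]
 [ 41  53  59  58  57  58  54  58  58  58  56  56  56  60  48  48  59  59
   59  60  70  75]
 [ 45 
[... 689 characters left out ...]
0  81  98 147 160 159 142 124
  118 117 117 115]
 [ 76  88  93  94  95  91  84  82  89  87  87  90  92 101 106 105 101 108
  112 112 115 116]
 [105 149 163 164 162 148 118  93  90  90  92  92  93  92  91  92  89  83
   74  74 100 113]
 [164 167 167 165 152 118  94  86  84  89  90  91  90  91  91  93  90  82
   65  59  77 103]
 [165 157 141 123 108 103  98  82  73  86  90  93  91  93  91  94 100  82
   72  73 102 112]
 [121 110  95  97 104 121 115  94  95 103 106 105  95  91  94 110 143 122
  108 111 114 113]
 [100 102 103 104 109 113 104 120 139 158 163 160 130 109 114 152 148 121
  114 115 115 113]
 [105 122 128 126 110 104 114 135 145 162 168 170 167 165 164 162 131 114
  116 113 115 115]]
```

```bash
python3 - <<'E'
from h import *
for f in("side1","side3"):
    S=dict(np.load(f+".npz")); g=cv2.cvtColor(S["pixels"],cv2.COLOR_BGR2GRAY).astype(np.float32)
    for r,z in((.033,.066),(.0365,.066),(.041,.071),(.046,.071)):
        a=np.radians(np.arange(-60,25,4)); p=proj(S,np.stack([.5889+r*np.cos(a),.0666+r*np.sin(a),0*a+z],-1)).astype(np.float32)
        print(f,r,cv2.remap(g,p[:,0],p[:,1],cv2.INTER_LINEAR).ravel().astype(int))
print(np.arange(-60,25,4))
E
```

```text
side1 0.033 [ 99  97  92  71  48  37  28  44  60  76  94  98 103 115 120 115 106 109
 114 119 124 129]
side1 0.0365 [148 138 114  81  46  35  29  48  64  82  93  94 100 120 142 149 140 132
 128 130 147 163]
side1 0.041 [112  82  71  74  83  88  92 100 111 136 118  61  37  45  82 125 151 163
 163 158 161 158]
side1 0.046 [125 104  95  94  94  94  94 101 120 153 118  75  35  33  59  99 122 128
 126 126 128 123]
side3 0.033 [146 127 102  95  87  88  89  90  90  88  87  70  55  51  57  67  83  82
  78  75  78  79]
side3 0.0365 [163 144 114  99  93  91  91  91  91  89  82  66  44  28  33  57  82  91
  89  84  83  92]
side3 0.041 [ 96  91  91  90  91  94  98 116 125 107  70  31  12  17  39  62  78  86
  84  82  83  81]
side3 0.046 [ 97  93  92  92  92  95 104 138 157 156 114  65  20  14  25  46  60  64
  62  61  64  61]
[-60 -56 -52 -48 -44 -40 -36 -32 -28 -24 -20 -16 -12  -8  -4   0   4   8
  12  16  20  24]
```

The arc samples put the pointer about 3° from the mark in the same frame, well within 8.6°. I lift out, go back towards the holder and check from the top.

Request:
carry_out(
  targets=[
    [0,0.03,0,0,-0.003,0,0],
    [0,0,0,0,-0.015,0,0],
    [0,0,0,0,-0.025,0,0],
    [0,0,0,0,-0.02,0,0],
    [0,0.06,0,0.01,-0.01,-0.03,0],
  ],
)

```text
time: 11.72
eef_pos: [0.5947, 0.0423, 0.178]
eef_rot: [-1.568, 0.007, -0.048]
wrist_force: [1.3, 0.9, -1.1]
finger_gap: 0.0209
```

Request:
carry_out(
  targets=[
    [0,0.05,0,0.0105,0,-0.035,0],
    [0,0,0,0.0105,0,-0.035,0],
    [0,0,0,0.0105,0,-0.035,0],
    [0,0,0,0.0105,0,-0.035,0],
    [0,0,0,0.0105,0,-0.035,0],
  ],
)

```text
time: 12.13
eef_pos: [0.6347, -0.1396, 0.1806]
eef_rot: [-1.567, -0.001, -0.106]
wrist_force: [0.5, 0.2, -0.8]
finger_gap: 0.0211
```

```bash
python3 - <<'E'
from h import *
to([.6477,-.208,.17],-.097)
T=cam("top"); g=cv2.cvtColor(T["pixels"],cv2.COLOR_BGR2GRAY)
cv2.imwrite("pics/i1.png",cv2.resize(T["pixels"][150:225,260:350],None,fx=7,fy=7,interpolation=cv2.INTER_CUBIC))
v,u=np.mgrid[:400,:640]; scr=np.array([.588,.0684])
for nm,zp,r0,r1 in(("mark",.067,.038,.053),("slot",.066,0,.025),("all",.066,0,.053)):
    Q=onplane(T,u,v,zp)[...,:2]; r=np.hypot(*(Q-scr).transpose(2,0,1)); m=(r>r0)&(r<r1)&(g<50)
    n,lab,st,_=cv2.connectedComponentsWithStats(m.astype(np.uint8),connectivity=8)
    for i in range(1,n):
        if st[i,4]<5: continue
        k=lab==i; d=Q[k]; mu=d.mean(0); e,V=np.linalg.eigh(np.cov(d.T)); print(nm,st[i],mu,"dir",np.degrees(np.arctan2(*(mu-scr)[::-1])),"axis",np.degrees(np.arctan2(*V[:,1][::-1])),np.sqrt(e))
E
```

```text
t 12.1333 at [ 0.6347 -0.1396  0.1806] [-1.5671 -0.0013 -0.1055] gap 0.021071381111914044 F [ 0.5193  0.1725 -0.7989] M [ 0.0217 -0.0268  0.0075]
turn [-0.0037 -0.0085  0.0013] shift in tool now [ 0.0202  0.0104 -0.0667] in target axes [ 0.0196  0.0106 -0.0669]
mark [307 168   2   5   9] [0.6317 0.0643] dir -5.298875452559709 axis -177.3723146695991 [0.0013 0.0035]
mark [309 206   5   2   5] [0.542  0.0446] dir -152.61498835649152 axis 114.24488738509072 [0.0006 0.004 ]
mark [302 208   6   1   6] [0.5367 0.0596] dir -170.28719845442663 axis 96.7808623073017 [0.     0.0045]
slot [301 178   6  18  28] [0.588  0.0681] dir -90.16689566290121 axis 171.32615264245555 [0.0011 0.0135]
all [307 168   2   9  16] [0.6271 0.0638] dir -6.709632841005596 axis -174.1379748813855 [0.0012 0.0066]
all [301 178   6  18  28] [0.588  0.0681] dir -90.16689566290121 axis 171.32615264245555 [0.0011 0.0135]
all [309 206   5   2   5] [0.5422 0.0446] dir -152.56066289260988 axis 114.24488738509051 [0.0006 0.004 ]
all [302 208   6   1   6] [0.5369 0.0597] dir -170.31320195380184 axis 96.78086230730223 [   nan 0.0045]<stdin>:11: RuntimeWarning: invalid value encountered in sqrt
```

View pics/i1.png

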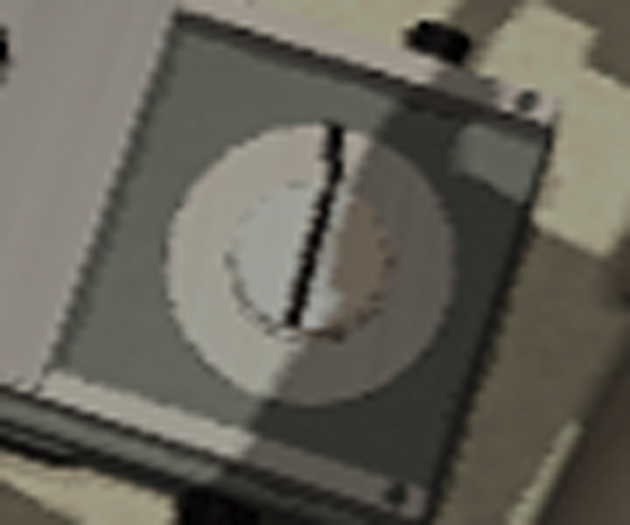

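Picture 10 shows the slot running from (292,320) to (335,175) and the mark at (332,145). They are close, and I want a sub-pixel figure while the tool is still in hand.

```bash
python3 - <<'E'
from h import *
v,u=np.mgrid[160:215:.25,280:335:.25].astype(np.float32)
for f in("top1","live","live"):
    T=dict(np.load("top1.npz")) if f=="top1" else cam("top")
    g=cv2.remap(cv2.cvtColor(T["pixels"],cv2.COLOR_BGR2GRAY).astype(np.float32),u,v,cv2.INTER_CUBIC)
    def pts(z,f): Q=onplane(T,u,v,z)[...,:2]; return Q
    Q=pts(.067,0); c=np.array([.588,.0684])
    def wmean(Q,m): w=np.clip(60-g,0,None)*m; mu=(Q*w[...,None]).sum((0,1))/w.sum(); d=(Q-mu)[w>0]; W=w[w>0]; C=(d.T*W)@d/W.sum(); e,V=np.linalg.eigh(C); return mu,np.degrees(np.arctan(V[1,1]/V[0,1])),np.sqrt(e)
    r=np.hypot(*(Q-c).transpose(2,0,1)); az=np.degrees(np.arctan2(Q[...,1]-c[1],Q[...,0]-c[0]))
    mk=wmean(Q,(r>.041)&(r<.052)&(abs(az+5)<15))
    Q=pts(.068,0); r=np.hypot(*(Q-c).transpose(2,0,1)); sl=wmean(Q,(r<.023)); pt=wmean(Q,(r>.029)&(r<.036)&(np.degrees(np.arctan2(Q[...,1]-c[1],Q[...,0]-c[0]))<20))
    # dial plate: bright-vs-deck edge circle
    print(f,"mark",mk,"slot",sl,"ptr",pt)
    for nm,p in(("mark",mk[0]),("ptr",pt[0])): print("  ",nm,"dir from slot centre",np.degrees(np.arctan2(*(p-sl[0])[::-1])),"from c",np.degrees(np.arctan2(*(p-c)[::-1])))
E
```

```text
top1 mark (array([0.6332, 0.0637]), np.float64(-45.15924134543764), array([0.0023, 0.0028])) slot (array([0.5887, 0.0687]), np.float64(-42.2225935218527), array([0.0013, 0.0133])) ptr (array([0.6117, 0.0461]), np.float64(39.232907055461894), array([0.002 , 0.0021]))
   mark dir from slot centre -6.4277278522420715 from c -5.974508848874679
   ptr dir from slot centre -44.497757724683204 from c -43.236864012070164
live mark (array([0.6332, 0.0645]), np.float64(3.60356619946511), array([0.0011, 0.0024])) slot (array([0.5874, 0.068 ]), np.float64(-7.841898464174816), array([0.0009, 0.0134])) ptr (array([0.618 , 0.0624]), np.float64(7.763125538143364), array([0.0009, 0.0121]))
   mark dir from slot centre -4.387361940940117 from c -4.991473053573821
   ptr dir from slot centre -10.258343317365684 from c -11.262510179236006
live mark (array([0.6331, 0.0644]), np.float64(3.7595209028387147), array([0.0011, 0.0024])) slot (array([0.5874, 0.068 ]), np.float64(-7.856043584572752), array([0.0009, 0.0134])) ptr (array([0.6185, 0.0625]), np.float64(7.726400360214794), array([0.0009, 0.011 ]))
   mark dir from slot centre -4.406302657852796 from c -5.010645672809362
   ptr dir from slot centre -10.024460636593846 from c -11.01102278808724
```

The slot line is at −7.9° and the mark between −4.4° and −6.4°, so the error is about 2–4°, inside the 8.6° tolerance. The noisier pointer reading gives at most about 6°. I accept it and return the tool to its recorded pick pose.

Request:
carry_out(
  targets=[
    [-0.003,-0.0085,0.001,0.01,0,-0.033,0],
    [0,0,0,0.008,0,-0.027,0],
    [0,0,0,0.002,0,-0.005,0],
    [0,0,0,0,0,0,0],
  ],
)

```text
time: 12.62
eef_pos: [0.6477, -0.2049, 0.1778]
eef_rot: [-1.567, 0.003, -0.102]
wrist_force: [0.3, -0.4, -0.7]
finger_gap: 0.0212
```

```bash
python3 -c "
from h import *
to([.6477,-.208,.05],-.097)"
```

```text
t 12.6167 at [ 0.6477 -0.2049  0.1778] [-1.567   0.003  -0.1023] gap 0.021190275369845742 F [ 0.2614 -0.4028 -0.7397] M [ 0.0209  0.0146 -0.013 ]
turn [-0.0038 -0.0053 -0.0029] shift in tool now [ 0.0007  0.1278 -0.0036] in target axes [ 0.0003  0.1278 -0.0031]
```

Request:
carry_out(
  targets=[
    [-0.0035,-0.005,-0.003,0.0005,0.015,-0.0033,0],
    [0,0,0,0,0.025,0,0],
    [0,0,0,0,0.02,0,0],
    [0,0,0,0,0.008,0,0],
    [0,0,0,0,0,0,0],
  ],
)

```text
time: 13.03
eef_pos: [0.6489, -0.1994, 0.1087]
eef_rot: [-1.568, -0.002, -0.095]
wrist_force: [0.5, -0.3, -1.0]
finger_gap: 0.0212
```

```bash
python3 -c "
from h import *
to([.6477,-.208,.05],-.097)"
```

```text
t 13.0333 at [ 0.6489 -0.1994  0.1087] [-1.5682 -0.0024 -0.0951] gap 0.021229889429644558 F [ 0.4688 -0.2758 -0.9702] M [0.004  0.0334 0.0045]
turn [-0.0026  0.0019  0.0024] shift in tool now [-0.0005  0.0587 -0.0088] in target axes [-0.0003  0.0587 -0.0087]
```

Request:
carry_out(
  targets=[
    [-0.0026,0.002,0.0024,-0.0005,0,-0.009,0],
    [0,0,0,0,0,0,0],
    [0,0,0,0,0,0,0],
  ],
)

```text
time: 13.28
eef_pos: [0.6483, -0.2063, 0.1108]
eef_rot: [-1.571, -0.001, -0.095]
wrist_force: [-0.6, -1.0, -0.7]
finger_gap: 0.0208
```

```bash
python3 -c "
from h import *
to([.6477,-.208,.05],-.097)"
```

```text
t 13.2833 at [ 0.6483 -0.2063  0.1108] [-1.571  -0.0012 -0.0947] gap 0.02077641338269851 F [-0.5999 -0.9784 -0.7439] M [-0.0006  0.0356 -0.0022]
turn [0.0002 0.0023 0.0012] shift in tool now [-0.0005  0.0608 -0.0018] in target axes [-0.0005  0.0608 -0.0018]
```

Request:
carry_out(
  targets=[
    [0,0.002,0.001,-0.0005,0.012,-0.0022,0],
    [0,0,0,0,0.014,0,0],
    [0,0,0,0,0.012,0,0],
    [0,0,0,0,0.008,0,0],
    [0,0,0,0,0,0,0],
  ],
)

```text
time: 13.7
eef_pos: [0.6566, -0.2116, 0.0864]
eef_rot: [-1.579, -0.032, -0.098]
wrist_force: [-0.2, -0.1, -1.5]
finger_gap: 0.0212
```

```bash
python3 -c "
from h import *
to([.6477,-.208,.05],-.097)"
```

```text
t 13.7 at [ 0.6566 -0.2116  0.0864] [-1.5792 -0.0317 -0.0978] gap 0.02116704637315477 F [-0.1874 -0.1282 -1.5165] M [ 0.0238  0.0275 -0.0375]
turn [ 0.0084 -0.0009  0.0317] shift in tool now [-0.0104  0.036   0.003 ] in target axes [-0.0092  0.0364  0.0027]
```

It went off line (x +9 mm, a small tilt) just where the tip would meet the holder's rim. I raise, re-level and measure the blade against the hole.

Request:
carry_out(
  targets=[
    [0,0,0,0,-0.015,0,0],
    [0.0084,-0.001,0.0317,-0.009,-0.012,0.003,0],
    [0,0,0,0,0,0,0],
    [0,0,0,0,0,0,0],
  ],
)

```text
time: 14.03
eef_pos: [0.6482, -0.2086, 0.1165]
eef_rot: [-1.573, -0.006, -0.098]
wrist_force: [0.8, -0.2, -1.2]
finger_gap: 0.0211
```

```bash
python3 - <<'E'
from h import *
to([.6477,-.208,.05],-.097)
S=cam("side"); p=np.array(ctrl.state()["eef_pos"]); P=cloud(S); z=P[...,2]; r=np.hypot(P[...,0]-p[0],P[...,1]-p[1])
for lo in np.arange(.048,.19,.006):
    q=P[(z>lo)&(z<lo+.006)&(r<.035)]
    if len(q)>2: s=np.linalg.svd(q[:,:2]-q[:,:2].mean(0)); print(round(lo,3),len(q),(q.min(0)[:2]+q.max(0)[:2])/2,np.ptp(q,0)[:2], np.degrees(np.arctan2(*s[2][0][::-1])))
# hole: points well below the top seen inside block
blk=(np.hypot(P[...,0]-.645,P[...,1]+.208)<.06)
k=blk&(z>.041)&(z<.052); q=P[k]; print("top",len(q),cv2.minAreaRect(q[:,:2].astype(np.float32)))
Q=onplane(S,*np.meshgrid(np.arange(640),np.arange(400)),.047)
in_=(np.hypot(Q[...,0]-.645,Q[...,1]+.208)<.03)&(z<.04)&(z>-.02); q=Q[in_]; print("hole",len(q),q.min(0),q.max(0), cv2.minAreaRect(q[:,:2].astype(np.float32)))
u,v=proj(S,[p[0],p[1],.07]).astype(int); cv2.imwrite("pics/j1.png",cv2.resize(S["pixels"][v-60:v+50,u-55:u+55],None,fx=5,fy=5,interpolation=cv2.INTER_CUBIC)); print(u,v)
E
```

```text
t 14.0333 at [ 0.6482 -0.2086  0.1165] [-1.5727 -0.0063 -0.0983] gap 0.021052570893434597 F [ 0.8384 -0.212  -1.2433] M [ 0.0133 -0.0198  0.0264]
turn [ 0.0019 -0.0013  0.0063] shift in tool now [-0.001   0.0665  0.0006] in target axes [-0.0006  0.0665  0.0005]
0.048 124 [ 0.6483 -0.2085] [0.0684 0.0692] -125.35736508265214
0.078 21 [ 0.6449 -0.2093] [0.0243 0.0048] 173.2526203590137
0.084 10 [ 0.6405 -0.2088] [0.0122 0.0035] -13.79931430402296
0.09 21 [ 0.643  -0.2111] [0.0171 0.0164] -48.137064212256064
0.096 26 [ 0.6433 -0.2106] [0.0143 0.0174] -60.40757091208374
0.102 24 [ 0.6423 -0.2118] [0.011 0.015] -54.60070252173264
0.108 8 [ 0.64   -0.2136] [0.0089 0.0099] -50.65737974197904
0.114 9 [ 0.6369 -0.2164] [0.0215 0.0291] -55.96013734032065
0.12 105 [ 0.646  -0.2095] [0.0447 0.0448] 143.88384716461516
0.126 121 [ 0.6429 -0.2094] [0.0356 0.0427] -67.51565581596648
0.132 43 [ 0.6466 -0.2106] [0.0214 0.0223] -50.166202766455534
0.138 43 [ 0.6457 -0.2092] [0.0196 0.0249] -63.92160013326067
0.144 30 [ 0.6454 -0.2106] [0.0192 0.032 ] -79.36623967990573
0.15 42 [ 0.6447 -0.2122] [0.017  0.0388] -85.5065964721372
0.156 66 [ 0.6437 -0.2094] [0.0164 0.0499] -86.80174128370832
0.162 72 [ 0.6446 -0.2089] [0.0181 0.0494] -85.15833668085264
0.168 70 [ 0.6438 -0.2099] [0.0179 0.0494] -84.40415037444656
0.174 70 [ 0.6441 -0.2092] [0.0169 0.0491] -85.21116546743929
0.18 66 [ 0.6428 -0.2097] [0.0153 0.0494] -90.83754349377874
0.186 55 [ 0.6392 -0.2108] [0.0101 0.0507] -92.99911318426818
top 890 ((0.6471738815307617, -0.21035191416740417), (0.0779486671090126, 0.0774296447634697), 79.74491119384766)
hole 99 [ 0.63  -0.227  0.047] [ 0.6574 -0.2     0.047 ] ((0.6442967057228088, -0.21254463493824005), (0.025532858446240425, 0.02404681406915188), 76.2787094116211)
409 244
```

View pics/j1.png

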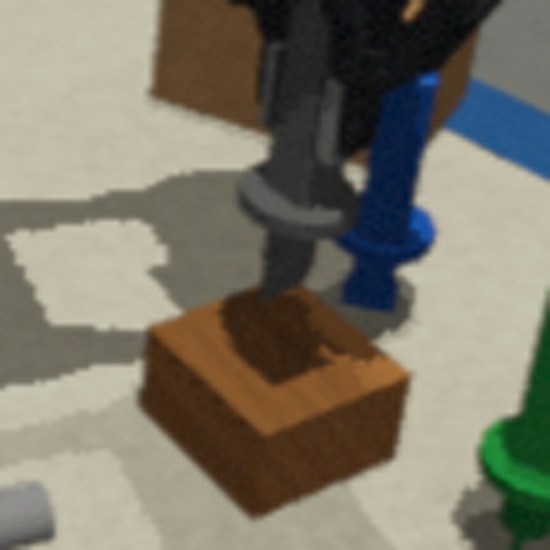

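Picture 11 shows the tool upright and firmly held above the hole, with the blade tip at (270,295) and the hole at (280,340). In the side view the block's centre is (0.6472, −0.2104), the flange (0.646, −0.2095) and the blade about (0.645, −0.208). I therefore aim the TCP at (0.650, −0.210) and descend in small corrected steps.

Request:
carry_out(
  targets=[
    [0.002,-0.001,0.006,0.0018,0.004,-0.001,0],
    [0,0,0,0,0.006,0,0],
    [0,0,0,0,0.004,0,0],
    [0,0,0,0,0,0,0],
  ],
)

```text
time: 14.42
eef_pos: [0.6494, -0.21, 0.0975]
eef_rot: [-1.57, 0.003, -0.098]
wrist_force: [-0.2, 0.9, -0.7]
finger_gap: 0.0213
```

```bash
python3 -c "
from h import *
to([.65,-.2098,.05],-.097)"
```

```text
t 14.4167 at [ 0.6494 -0.21    0.0975] [-1.5696  0.0028 -0.0978] gap 0.021252123918574176 F [-0.1509  0.9493 -0.7096] M [-0.0261  0.0194 -0.0147]
turn [-0.0012 -0.0008 -0.0028] shift in tool now [0.0007 0.0475 0.0002] in target axes [0.0006 0.0475 0.0002]
```

Request:
carry_out(
  targets=[
    [-0.001,-0.001,-0.003,0.0006,0.006,0,0],
    [0,0,0,0,0.006,0,0],
    [0,0,0,0,0.005,0,0],
  ],
)

```text
time: 14.67
eef_pos: [0.6499, -0.21, 0.078]
eef_rot: [-1.57, 0.0, -0.097]
wrist_force: [0.1, 0.4, 0.6]
finger_gap: 0.0211
```

```bash
python3 -c "
from h import *
to([.65,-.2098,.05],-.097)"
```

```text
t 14.6667 at [ 0.6499 -0.21    0.078 ] [-1.5704  0.0005 -0.0967] gap 0.021051909225054274 F [0.0589 0.3769 0.6273] M [0.0088 0.0575 0.0387]
turn [-0.0004  0.0003 -0.0005] shift in tool now [0.0001 0.028  0.0002] in target axes [0.0001 0.028  0.0002]
```

Request:
carry_out(
  targets=[
    [0,0,0,0,0.007,0,0],
    [0,0,0,0,0.007,0,0],
    [0,0,0,0,0.005,0,0],
    [0,0,0,0,0.002,0,0],
  ],
)

```text
time: 15.0
eef_pos: [0.649, -0.2095, 0.0529]
eef_rot: [-1.569, 0.003, -0.097]
wrist_force: [0.1, -0.6, -1.1]
finger_gap: 0.0211
```

```bash
python3 -c "
from h import *
to([.65,-.2098,.05],-.097)"
```

```text
t 15.0 at [ 0.649  -0.2095  0.0529] [-1.5695  0.003  -0.0967] gap 0.021116304725488748 F [ 0.1421 -0.5825 -1.1134] M [ 0.0026 -0.0136 -0.0152]
turn [-0.0013  0.0003 -0.003 ] shift in tool now [ 0.0011  0.0029 -0.0002] in target axes [ 0.0011  0.0029 -0.0002]
```

Request:
carry_out(
  targets=[
    [-0.001,0,-0.003,0,0.003,0,0],
    [0,0,0,0,0.002,0,0],
    [0,0,0,0,0.002,0,0],
  ],
)

```text
time: 15.25
eef_pos: [0.649, -0.2095, 0.0465]
eef_rot: [-1.571, -0.0, -0.097]
wrist_force: [-8.0, 2.8, 21.9]
finger_gap: 0.0215
```

```bash
python3 -c "
from h import *
to([.65,-.2098,.046],-.097)"
```

```text
t 15.25 at [ 0.649  -0.2095  0.0465] [-1.5707 -0.0005 -0.0966] gap 0.02153167336535402 F [-8.0296  2.8166 21.8919] M [0.5437 1.2998 0.0681]
turn [-0.0001  0.0004  0.0005] shift in tool now [ 0.0011  0.0005 -0.0002] in target axes [ 0.0011  0.0005 -0.0002]
```

The flange is on the holder's top (22 N). I release.

Request:
carry_out(
  targets=[
    [0,0,0,0,-0.0005,0,0.0],
    [0,0,0,0,0,0,0.05],
    [0,0,0,0,0,0,0.05],
    [0,0,0,0,0,0,0.05],
    [0,0,0,0,0,0,0.05],
  ],
)

```text
time: 15.67
eef_pos: [0.6502, -0.21, 0.0493]
eef_rot: [-1.572, -0.005, -0.097]
wrist_force: [-0.3, 0.8, 0.5]
finger_gap: 0.05
```

Request:
carry_out(
  targets=[
    [0,0,0,0,-0.01,0,0.05],
    [0,0,0,0,-0.025,0,0.05],
    [0,0,0,0,-0.03,0,0.05],
    [0,0,0,0,-0.03,0,0.05],
    [0,0,0,0,-0.015,0,0.05],
  ],
)

```text
time: 16.08
eef_pos: [0.6469, -0.2086, 0.1595]
eef_rot: [-1.568, 0.007, -0.097]
wrist_force: [0.2, -0.2, 0.4]
finger_gap: 0.0499
```

Request:
carry_out(
  targets=[
    [0,0.03,0,-0.01,0,0.035,0.05],
    [0,0.035,0,-0.01,0,0.038,0.05],
    [0,0.03,0,-0.01,0,0.038,0.05],
    [0,0,0,0,0,0.03,0.05],
    [0,0,0,0,0,0.01,0.05],
  ],
)

```text
time: 16.5
eef_pos: [0.6419, -0.0563, 0.1704]
eef_rot: [-1.572, -0.01, -0.205]
wrist_force: [0.8, -0.1, -0.5]
finger_gap: 0.0503
```

```bash
python3 - <<'E'
from h import *
to([.613,.189,.13],-.195)
S=cam("side"); P=cloud(S); z=P[...,2]; r=np.hypot(P[...,0]-.647,P[...,1]+.21)
for a,b in((.042,.050),(.051,.058),(.06,.085),(.085,.11),(.11,.13),(.132,.145)):
    q=P[(z>a)&(z<b)&(r<.055)]
    if len(q): print(a,len(q),cv2.minAreaRect(q[:,:2].astype(np.float32)),q[:,2].max())
T=cam("top"); P=cloud(T); z=P[...,2]; r=np.hypot(P[...,0]-.647,P[...,1]+.21); k=(z>.125)&(z<.145)&(r<.05); print("top view handle top",k.sum(),P[k].mean(0))
k=(z>.105)&(z<.135)&(np.hypot(P[...,0]-.613,P[...,1]-.19)<.06); print("rib",k.sum(),cv2.minAreaRect(P[k][:,:2].astype(np.float32)))
E
```

```text
t 16.5 at [ 0.6419 -0.0563  0.1704] [-1.5719 -0.0097 -0.205 ] gap 0.05030858519100954 F [ 0.8218 -0.1104 -0.5048] M [0.0244 0.0243 0.008 ]
turn [ 0.0012 -0.01    0.0097] shift in tool now [-0.0786  0.0394  0.2344] in target axes [-0.0759  0.0404  0.2351]
0.042 638 ((0.6471807956695557, -0.2099427878856659), (0.07703666388988495, 0.07757895439863205), 80.0052490234375) 0.04975637995004334
0.051 179 ((0.6437221765518188, -0.2138066291809082), (0.0390375591814518, 0.04510577768087387), 34.70672607421875) 0.057977141334791815
0.06 150 ((0.6423935294151306, -0.21592363715171814), (0.017959557473659515, 0.029302773997187614), 39.680763244628906) 0.08438987912811696
0.085 161 ((0.6425495743751526, -0.21560217440128326), (0.017083244398236275, 0.029080340638756752), 38.9741096496582) 0.10976865995886481
0.11 134 ((0.6418439149856567, -0.2152767926454544), (0.01615533046424389, 0.028901228681206703), 34.91157150268555) 0.12998201435483175
0.132 91 ((0.6465334296226501, -0.2118406593799591), (0.021379021927714348, 0.02297004871070385), 85.3657455444336) 0.13731913750541985
top view handle top 95 [ 0.6447 -0.2086  0.1325]
rib 187 ((0.6126563549041748, 0.190603569149971), (0.012934515252709389, 0.06970785558223724), 77.71383666992188)
```

The tool stands upright: handle (0.6465, −0.212), holder (0.647, −0.210), top at z 0.1325. Now the cover: the rib is at (0.6127, 0.1906).

Request:
carry_out(
  targets=[
    [0,-0.01,0.01,-0.011,0,0.034,0.05],
    [0,0,0,-0.011,0,0.034,0.05],
    [0,0,0,-0.011,0,0.034,0.05],
    [0,0,0,-0.011,0,0.034,0.05],
    [0,0,0,-0.011,0,0.034,0.05],
  ],
)

```text
time: 17.02
eef_pos: [0.6241, 0.1087, 0.1693]
eef_rot: [-1.579, -0.002, -0.21]
wrist_force: [-0.3, 0.3, -0.3]
finger_gap: 0.05
```

```bash
python3 -c "
from h import *
to([.613,.1895,.13],-.195)"
```

```text
t 17.0167 at [0.6241 0.1087 0.1693] [-1.5793 -0.0022 -0.2096] gap 0.050041128222907905 F [-0.3132  0.2624 -0.3275] M [ 0.028  -0.0164  0.0126]
turn [ 0.0086 -0.0146  0.0022] shift in tool now [-0.0277  0.0386  0.077 ] in target axes [-0.0265  0.0393  0.0771]
```

Request:
carry_out(
  targets=[
    [0.008,-0.0145,0.002,-0.011,0.005,0.03,0.05],
    [0,0,0,-0.011,0.01,0.03,0.05],
    [0,0,0,-0.0045,0.012,0.013,0.05],
    [0,0,0,0,0.005,0,0.05],
    [0,0,0,0,0,0,0.05],
  ],
)

```text
time: 17.43
eef_pos: [0.6141, 0.1873, 0.1363]
eef_rot: [-1.572, -0.003, -0.193]
wrist_force: [-0.1, 0.3, -0.0]
finger_gap: 0.0505
```

```bash
python3 -c "
from h import *
to([.613,.1895,.0655],-.195)"
```

```text
t 17.4333 at [0.6141 0.1873 0.1363] [-1.572  -0.0026 -0.1932] gap 0.05054524087734436 F [-0.1129  0.2997 -0.0083] M [-0.0165 -0.0572  0.033 ]
turn [0.0012 0.0018 0.0026] shift in tool now [-0.0017  0.0708  0.002 ] in target axes [-0.0015  0.0708  0.0019]
```

Request:
carry_out(
  targets=[
    [0.001,0.002,0.0025,-0.0015,0.018,0.002,0.05],
    [0,0,0,0,0.02,0,0.05],
    [0,0,0,0,0.018,0,0.05],
    [0,0,0,0,0.01,0,0.05],
    [0,0,0,0,0.002,0,0.05],
  ],
)

```text
time: 17.85
eef_pos: [0.6184, 0.1778, 0.0681]
eef_rot: [-1.573, -0.005, -0.204]
wrist_force: [0.2, -0.2, 0.3]
finger_gap: 0.05
```

Request:
carry_out(
  targets=[
    [0,0,0,0,0,0,0],
    [0,0,0,0,0,0,0],
    [0,0,0,0,0,0,0],
    [0,0,0,0,0,0,0],
    [0,0,0,0,0,0,0],
  ],
  squeeze=40,
)

```text
time: 18.27
eef_pos: [0.6198, 0.1747, 0.0696]
eef_rot: [-1.572, -0.006, -0.208]
wrist_force: [1.3, 0.8, -7.3]
finger_gap: 0.0109
```

```bash
python3 -c "
from h import *
to([.5886,.066,.0655],-.195)"
```

```text
t 18.2667 at [0.6198 0.1747 0.0696] [-1.5724 -0.0059 -0.2077] gap 0.010879691970559562 F [ 1.2569  0.823  -7.2561] M [ 0.1702 -0.1935  0.3027]
turn [ 0.0017 -0.0127  0.0058] shift in tool now [-0.0081  0.0042 -0.1128] in target axes [-0.0095  0.0041 -0.1127]
```

Request:
carry_out(
  targets=[
    [0,-0.012,0,0,0,-0.015,0],
    [0,0,0,0,0,-0.025,0],
    [0,0,0,0,0,-0.025,0],
    [0,0,0,0,0,-0.018,0],
    [0,0,0,0,0,-0.01,0],
  ],
)

```text
time: 18.68
eef_pos: [0.6019, 0.0857, 0.0695]
eef_rot: [-1.568, -0.008, -0.193]
wrist_force: [1.4, 1.3, -5.6]
finger_gap: 0.0111
```

```bash
python3 -c "
from h import *
to([.5946,.066,.0695],-.195)"
```

```text
t 18.6833 at [0.6019 0.0857 0.0695] [-1.5682 -0.0084 -0.1926] gap 0.011095575069734463 F [ 1.4452  1.2867 -5.6193] M [ 0.1096 -0.0763 -0.4191]
turn [-0.0026  0.0024  0.0084] shift in tool now [-0.0034 -0.     -0.0207] in target axes [-0.0033  0.     -0.0207]
```

Request:
carry_out(
  targets=[
    [0,0,0,0,0,-0.01,0],
    [0,0,0,0,0,-0.006,0],
    [0,0,0,0,0,-0.005,0],
    [0,0,0,0,0,-0.004,0],
  ],
)

```text
time: 19.02
eef_pos: [0.598, 0.0662, 0.0696]
eef_rot: [-1.555, -0.009, -0.196]
wrist_force: [5.9, 24.2, -8.5]
finger_gap: 0.0109
```

```bash
python3 -c "
from h import *
to([.5946,.066,.0695],-.195)"
```

```text
t 19.0167 at [0.598  0.0662 0.0696] [-1.5553 -0.0094 -0.1965] gap 0.010876800540414072 F [ 5.9495 24.1585 -8.4703] M [ 3.4497 -0.7055 -0.2349]
turn [-0.0155 -0.0014  0.0094] shift in tool now [-0.0033  0.     -0.0009] in target axes [-0.0033  0.0001 -0.0009]
```

The shut stop is reached (24 N). I release, rise and check everything.

Request:
carry_out(
  targets=[
    [-0.01,0,0,0,0,0,0.06],
    [0,0,0,0,0,0,0.06],
    [0,0,0,0,0,0,0.06],
    [0,0,0,0,0,0,0.06],
    [0,0,0,0,0,0,0.06],
  ],
)

```text
time: 19.43
eef_pos: [0.6005, 0.0682, 0.0723]
eef_rot: [-1.564, -0.016, -0.191]
wrist_force: [0.2, 0.8, 0.5]
finger_gap: 0.0599
```

Request:
carry_out(
  targets=[
    [0,0,0,0,-0.015,0,0.06],
    [0,0,0,0,-0.035,0,0.06],
    [0,0,0,0,-0.035,0,0.06],
    [0,0,0,-0.02,-0.02,0.03,0.06],
    [0,0,0,-0.02,0,0.035,0.06],
  ],
)

```text
time: 19.85
eef_pos: [0.5732, 0.1328, 0.1803]
eef_rot: [-1.567, -0.014, -0.201]
wrist_force: [0.6, 1.3, 0.5]
finger_gap: 0.0599
```

Request:
carry_out(
  targets=[
    [0,0,0,-0.02,0,0.035,0.06],
    [0,0,0,-0.02,0,0.035,0.06],
    [0,0,0,-0.02,0,0.035,0.06],
    [0,0,0,-0.01,0,0.02,0.06],
    [0,0,0,0,0,0,0.06],
  ],
)

```text
time: 20.27
eef_pos: [0.5275, 0.2783, 0.1853]
eef_rot: [-1.562, -0.023, -0.2]
wrist_force: [-0.3, -0.3, -0.4]
finger_gap: 0.0603
```

```bash
python3 - <<'E'
from h import *
to([.45,.3,.2],-.195)
T=cam("top"); P=cloud(T); z=P[...,2]
k=(z>.105)&(z<.135)&(np.hypot(P[...,0]-.588,P[...,1]-.068)<.06); print("rib",k.sum(),cv2.minAreaRect(P[k][:,:2].astype(np.float32)))
k=(z>.125)&(z<.145)&(np.hypot(P[...,0]-.647,P[...,1]+.21)<.05); print("handle top",k.sum(),P[k].mean(0))
P0=cloud(dict(np.load("top0.npz")))
for n,b in(("sander",(230,300,370,430)),("tape",(222,275,165,218))):
    for Q in(P0,P):
        q=Q[b[0]:b[1],b[2]:b[3]].reshape(-1,3); q=q[(q[:,2]>.03)&(q[:,2]<.2)]; print(n,len(q),q.mean(0))
cv2.imwrite("pics/k1.png",T["pixels"])
E
```

```text
t 20.2667 at [0.5275 0.2783 0.1853] [-1.5624 -0.023  -0.2003] gap 0.06027173104448948 F [-0.3082 -0.2785 -0.4093] M [ 0.0088  0.0046 -0.024 ]
turn [-0.0083 -0.0052  0.0231] shift in tool now [-0.0799 -0.0165  0.006 ] in target axes [-0.0802 -0.0147  0.0062]
rib 171 ((0.5875546336174011, 0.06835378706455231), (0.01237450074404478, 0.06964987516403198), 78.76309967041016)
handle top 95 [ 0.6447 -0.2086  0.1321]
sander 1581 [ 0.4268 -0.1883  0.0897]
sander 1582 [ 0.4267 -0.1884  0.0897]
tape 570 [0.4076 0.3225 0.0435]
tape 136 [0.3984 0.2838 0.0424]
```

View pics/k1.png

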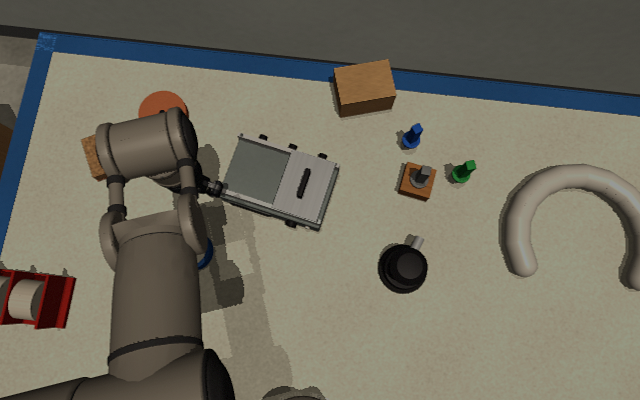

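Picture 12 shows the cover shut with the rib at (304,182), the tool in its holder at (421,177) and the sander at (404,265). The tape is partly hidden by the arm passing above it.

```bash
python3 -c "
from h import *
print(ctrl.hand_in())"
```

```text
the job is handed in; nothing more can be done
None
```

I slid the cover open, turned the screw with the grey tool until the pointer lined up with the mark, stood the tool back in its holder and shut the cover. I handed the job in at about 20 s; it reports no verdict, so these are my own last checks.

**What the checks showed**
- **Cover:** I pushed it to its shut stop (24 N reaction). The rib is back within 1 mm of where it started.
- **Tool:** It stands upright with the flange on the holder. The handle is about 2 mm from the holder's centre, and its top is at z 0.132, where 0.133 was expected.
- **Pointer:** The slot line measured −7.9° and the mark −4.4° to −6.4°, so about 2–4° off against the 8.6° allowed. The noisier pointer-tip reading gave up to about 6°. I could not re-check this after shutting the cover.
- **Sander and tape:** The sander has not moved. The tape was half hidden by the arm in the last picture, so I did not re-measure it, though nothing went near it.

**What disagreed or went wrong**
- **Height reading:** The reported TCP height was about 32 mm lower than the finger tips seen in the depth image. My first close on the rib therefore met only air, and I corrected for the offset afterwards.
- **First return of the tool:** The tool had shifted about 3 mm in the grip, and its blade touched the holder's rim. I lifted it, measured again, and it went in on the second try.

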